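Swap the worn sprung roller of the bench conveyor

TASK

One roller of the small bench conveyor is worn out, its tube crushed to a waist: push it against its spring towards the rail nearer the robot, lift its plain end clear, draw it out and put it in the shallow steel scrap tray. Fit the spare of the right length from the rack in its bay, the same way round: sprung end in the nearer rail's recess, press, plain end down inside the far rail, and let the spring seat both stubs fully home. Leave the other spares and everything else where they are, and finish with both rollers let go and at rest.

Things in the scene. Friction and masses are not known exactly. Their poses are not given: they have to be found in the camera images.
- worn_mid (a point): the worn-out roller, in its bay of the conveyor at the start: like the spare roller (tube 172, diameter 32, stubs alike) but its steel tube is crushed to a round waist of diameter 21 over its middle 56, tapering to full diameter within 16 more on each side. The point is the tube's middle, on its axis. x: along the roller to its plain end. About 0.32 kg, varying by a quarter.
- worn_plain_tip (a point): the tip of the worn roller's plain stub, 104 from the tube's middle along +x; at the start it sits at the bottom of far_recess, 10 deep.
- worn_sprung_tip (a point): the tip of the worn roller's sprung stub, at the start at the bottom of near_recess. The same stub and spring as the new roller's; pushed in 4 when seated, so pushing the roller about 12 to 18 towards the nearer rail frees its plain end.
- tray: shallow open steel scrap tray on the bench between rack and conveyor, fixed, 300 x 116 outside, walls 3 thick and 20 high, floor 3 thick; origin under its centre, x along its length.
- roller_mid (a point): the spare roller that fits, loose in the rack: a plain steel tube, diameter 32, length 172, with a round-nosed steel stub of diameter 10 at each end. The point is the tube's middle, on its axis. x: along the roller to its plain end; z up at the start. About 0.35 kg, varying by a quarter. Of the rack's three it is the middle in length: 224 over its stubs, against 194 and 254.
- plain_tip (a point): the tip of the roller's plain stub, fixed, standing 18 out of the tube: 104 from the tube's middle along +x. Axes as the roller's.
- sprung_tip (a point): the tip of the roller's sprung stub (plunger), standing 34 out of the tube when free: 120 from the tube's middle along -x. Pushed along the axis it slides up to 22 into the tube against a spring of about 4 N at first touch and 13.5 N fully in; it springs out again when let go. Axes as the roller's.
- plunger (a joint): how far the sprung stub is pushed into the roller, 0 free to 0.022 m; about 0.004 m when the roller is properly seated.
- conveyor: roller conveyor, fixed: two aluminium rails 200 apart inside, each 16 thick, tops 87 above the bench, running left to right across the robot; between them rollers of diameter 32 every 80, axles 75 above the bench, tops 4 above the rails; tie bars below, tops 36 above the bench. Origin on the bench midway between the rails, at the middle one of the three right-hand bays; axes as bay_mid's.
- bay_mid (a point): the middle of the worn roller's bay, midway between the rails on the recesses' line, 75 above the bench. x: from the rail nearer the robot to the farther; y: along the conveyor to the left; z up. It can be any of the three right-hand bays. Seated rollers have sprung stubs (20 showing) in the nearer rail, plain stubs (8 showing) in the farther; tube middles 6 along x and 2 below this point.
- near_recess (a point): the mouth of this bay's recess in the rail nearer the robot, flush with the rail's inner face: a blind round hole in a black cup, diameter 14, depth 10, taking the sprung stub. Axes as the bay's (the hole goes in along -x).
- far_recess (a point): the mouth of this bay's recess in the farther rail, flush with its inner face: the same blind round hole, diameter 14, depth 10, taking the plain stub. Axes as the bay's (the hole goes in along +x).
- rack: plywood rack for three spare rollers, 130 x 250, fixed; origin under its centre, x along the rollers, which lie 80 apart along y in varying order, plain ends to +x, axes 50 above the bench. They rest in 34 wide notches of two combs 12 thick, 52 either side of the rack's middle, tops 50 above the bench; between the combs there is only the base board, 10 thick.
- short_roller_mid (a point): a spare roller for a narrower conveyor, in the rack: like the wanted one but 30 shorter (tube 142). Point and axes as roller_mid.
- long_roller_mid (a point): a spare roller for a wider conveyor, in the rack: like the wanted one but 30 longer (tube 202). Point and axes as roller_mid.
- drum: steel clutch drum, diameter 130, height 62, standing on the conveyor's rollers to the left of that bay; origin at its underside's centre.
- carrier: planet carrier, diameter 84, height 52, on the bench on the robot's side of the tray; origin at its underside's centre.
- bottle: grey plastic bottle, diameter 60, height 200, standing on the bench between the far ends of rack and tray; origin at its underside's centre.
- bearing: bearing ring, diameter 72, height 20, lying on top of the drum; origin at its underside's centre.

How it is judged:
By the outcome, as a careful person would: the job done as asked, in the order asked, and still so for the second after the job is handed in, with the robot touching nothing.
It also fails if it takes over 67 s, if anything falls off the work surface, if the arm or the gripper's body presses on something with over 40 N, if the wrist force passes 120 N, or if a joint passes its speed limit or range.

ROBOT

A 7-joint arm with a two-finger parallel gripper is mounted at the origin on the work surface. World frame = base frame: x ahead of the robot, y to its left, z up, the work surface at z = 0. Lengths are in mm, angles in rad, forces in N, time in s.
With the tool pointing down it reaches from about 425 to 875 mm from the base axis. Payload 4.7 kg.
Tool frame: the origin (TCP) lies midway between the tips of the shut fingers; the grasp point (between the pads) lies 19 mm behind it; y points along the fingers, z is the direction in which the jaws open and shut, and the axes are right-handed (so a half turn about y gives the same grasp; the last joint's range is limited). The gripper opens to 87 mm and grips with 3 to 60 N. Pads are 19 mm wide; open, the fingers measure 117 mm over their backs; the gripper's body (75 mm by 190 mm) begins 51 mm behind the grasp point.
Start: joints at [-1.168, 0.321, -0.07, 1.45, 0.023, 1.371, -0.057], TCP at [246.429, 601.497, 222.587] pointing down, gripper open.
Joint ranges: [-2.86, 2.86], [-0.3, 2.09], [-1.38, 1.24], [0.06, 2.45], [-1.56, 4.7], [0.09, 2.05], [-2.69, 2.69]. Speed limits (rad/s): [2.57, 2.57, 3.14, 3.14, 3.14, 3.14, 3.14].

INTERFACE

Orientations are given as a 3x3 rotation matrix whose columns are the frame's x, y, z axes.
In Python, from station import ctrl, imaging, spot_in gives the robot as it stands. The module is installed in compiled form; this text tells all that it offers.
- The arm moves only by the tool apply_moves, never from a script. Its argument "targets" is a list of rows, each an object of numbers: "tx", "ty", "tz": the shift along the tool's x, y, z as a fraction of full scale; "rx", "ry", "rz": the turn, a rotation vector about the tool's x, y, z as a fraction of full scale; "grip": the closure, from -1 (fully open) to 1 (shut). A call has 1 to 10 rows; each row shifts and turns the commanded pose from where the row before left it, along the tool's axes as they then stand; what a row does not reach is not made up. Full scale, the value 1, is 0.75 m for a shift and 2 rad for a turn. A row lasts 1/12 s, in which the tool goes at most 41.7 mm and 7.16 degrees, less where a joint would pass 70% of its speed; a pose out of reach is approached as far as the arm can. A call with a number of a shift or a turn outside -1 to 1 is refused whole. A call with a gripper value outside its range is refused whole. The fingers move at their own pace and stop on an object; "squeeze" is the grip in N (left out, the last holds). Time passes only in rows, so rows that do not move let the fingers close. It gives the time, the measured TCP pose, the force and the opening at its end, in the units of the state.
- ctrl.sense(): the state, without advancing time (a new reading comes with each control period).
- imaging.get_image(name): name is "side" or "top" or "wrist"; returns a dict with "color" (480x640x3 uint8, red, green, blue), "vertical_fov" (degrees; the focal length in pixels is half the picture's height over the tangent of half this angle, whatever the lens; pixels are square), "cx", "cy" (the principal point, pixels), "dist" ([k1, k2, p1, p2, k3] as OpenCV has them; the pictures are not rectified), "R" (3x3) and "t" (3): a world point X has camera coordinates R X + t. Camera axes: x right, y down, z forward; pixel columns grow to the right and rows downward; lengths in mm; the calibration is good to about 2 mm. A picture is of the moment at which its call begins. There is no depth.
- ctrl.finish_job(): hands the job in, once; it reports no verdict.
Trained networks look in a picture, given as the dict that the camera call returned (one of the last four; its "shot" number tells which), for a name from the list of things; names that differ only in an ending like _2 or _b are one class to them, and where a whole thing is asked for, a point or a joint stands for the part that bears it (a point fixed in the world has none). Each returns a list of dicts, best first, with "p" (0 to 1); they miss things now and then, are a little off and sometimes report something else, mostly with a low value. They report only what shows in the picture. A call takes as long as a camera call.
- spot_in(name, picture): "bbox" ([left, top, right, bottom] in pixels, round what is visible of it).
The state is a dict: "time": time; "joints": joint angles; "qvel": joint speeds; "effort": joint torques, N m; "ee_pos": TCP position; "tcp_rot": TCP orientation; "force": force on the tool from outside, world axes, zero at the start; "ft_torque": the same for the moment, N m; "opening": finger opening in mm.
Only numpy, scipy, OpenCV 4.12 (cv2) and the standard library are available. Lean on these libraries where they do the work, as an engineer would, in place of code of your own. Each camera call takes 0.05 s, during which the arm holds its last target.

## Working session

There is one attempt and no reset: what is moved stays moved. The work goes in short steps, Python scripts to look and compute and a tool call to move; the robot and the scene stay as the last step left them, time stands still between calls to the robot, and variables do not carry over. Pictures are saved under pics/ and viewed, and the job is handed in when it is done.

Besides the shell and the picture viewer there is one more tool, called after "Request:" by a JSON object that holds its "method" and its "body". apply_moves: Moves the arm, as the interface text tells. Its arguments: {"type":"object","properties":{"targets":{"type":"array","items":{"type":"object","properties":{"tx":{"type":"number"},"ty":{"type":"number"},"tz":{"type":"number"},"rx":{"type":"number"},"ry":{"type":"number"},"rz":{"type":"number"},"grip":{"type":"number"}}}},"squeeze":{"type":"number"}},"required":["targets"]}

```bash
mkdir -p pics; ls
python3 - <<'E'
from station import ctrl, imaging, spot_in
import cv2, pickle
s=ctrl.sense(); print(s)
for n in ["side","top"]:
    im=imaging.get_image(n); cv2.imwrite(f"pics/{n}0.png",im["color"][:,:,::-1])
    pickle.dump({k:im[k] for k in im},open(f"{n}0.pkl","wb"))
    print(n,{k:im[k] for k in im if k!="color"})
    for o in ["worn_mid","roller_mid","short_roller_mid","long_roller_mid","tray","rack","drum","carrier","bottle","bearing","conveyor"]:
        print(o,[( [round(float(x)) for x in d["bbox"]],round(d["p"],2)) for d in spot_in(o,im)[:3]])
E
```

```text
pics
{'time': 0.0, 'joints': array([-1.16789561,  0.32179901, -0.07009475,  1.45164236,  0.02259137,
        1.3708216 , -0.05694043]), 'qvel': array([ 0.00074986, -0.00020469,  0.00100801,  0.00229441,  0.0007904 ,
       -0.00095982, -0.00041857]), 'effort': array([-9.02982538e-04, -4.91270900e+01, -4.04385868e-01, -3.12528098e+01,
       -6.38859300e-02,  4.36129177e-02,  1.76507710e-04]), 'ee_pos': array([246.23129822, 600.96407154, 221.49356873]), 'tcp_rot': array([[ 9.25363313e-01, -6.32627171e-04,  3.79080912e-01],
       [-3.79081430e-01, -1.77379733e-03,  9.25361617e-01],
       [ 8.70038072e-05, -9.99998227e-01, -1.88122419e-03]]), 'force': array([-0.03966408,  0.60909998,  1.19457043]), 'ft_torque': array([-0.01602181,  0.02178005,  0.05206598]), 'opening': 87.14603780699484}
side {'vertical_fov': 43.30112222390609, 'cx': 310.5693638799793, 'cy': 239.41566917471496, 'dist': array([0.04733105, 0.        , 0.        , 0.        , 0.        ]), 'R': array([[ 0.96881013, -0.24777767, -0.00362758],
       [-0.17073953, -0.65683856, -0.73444613],
       [ 0.17959662,  0.71215823
[... 901 characters left out ...]
37083]]), 't': array([  52.72225828,  575.55259511, 1494.29052698]), 'shot': 2}
worn_mid [([261, 209, 276, 276], 0.61)]
roller_mid [([408, 225, 433, 288], 0.94), ([264, 206, 276, 277], 0.56)]
short_roller_mid [([458, 214, 486, 276], 0.77), ([409, 224, 433, 296], 0.48)]
long_roller_mid [([429, 213, 460, 287], 0.73), ([117, 200, 316, 297], 0.41)]
tray [([327, 183, 369, 285], 0.57)]
rack [([398, 221, 491, 284], 0.76), ([460, 215, 482, 277], 0.68)]
drum [([146, 228, 194, 276], 0.74), ([149, 237, 174, 260], 0.55)]
carrier [([329, 287, 356, 317], 0.63)]
bottle [([379, 171, 402, 200], 0.61)]
bearing [([151, 239, 172, 258], 0.58)]
conveyor [([118, 202, 320, 294], 0.84), ([397, 223, 493, 283], 0.18)]
```

Run:
```python
import cv2
a=cv2.imread("pics/top0.png")[150:340,100:500]; cv2.imwrite("pics/top0c.png",cv2.resize(a,None,fx=2,fy=2,interpolation=3))
a=cv2.imread("pics/side0.png")[100:480,190:450]; cv2.imwrite("pics/side0c.png",cv2.resize(a,None,fx=1.55,fy=1.55,interpolation=3))
```

```text
(no output)
```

View pics/top0c.png

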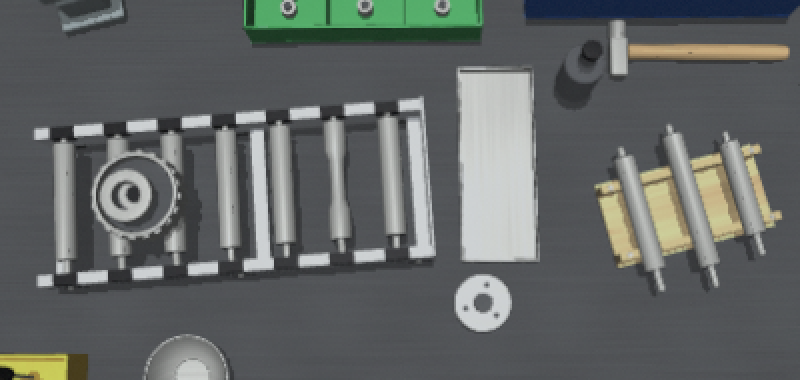

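View pics/side0c.png

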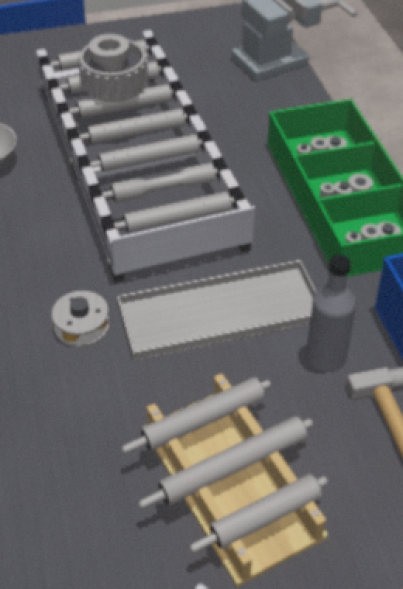

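The top view shows the worn roller (with its waist) at crop (336,180), the middle of the right-hand bays. The rack's left roller is the middle length, the long one is in the centre and the short one is on the right. Next I'll work out rough positions.

```bash
cat > h.py <<'E'
import numpy as np, cv2, pickle
def K(im):
    f=240/np.tan(np.radians(im["vertical_fov"]/2)); return np.array([[f,0,im["cx"]],[0,f,im["cy"]],[0,0,1.]])
def ray(im,uv):
    p=cv2.undistortPoints(np.array(uv,float).reshape(-1,1,2),K(im),im["dist"]).reshape(-1,2)
    d=np.c_[p,np.ones(len(p))]@im["R"]; c=-im["R"].T@im["t"]; return c,d
def onz(im,uv,z):
    c,d=ray(im,uv); return c+d*((z-c[2])/d[:,2])[:,None]
def proj(im,X):
    r,_=cv2.Rodrigues(im["R"]); return cv2.projectPoints(np.array(X,float).reshape(-1,1,3),r,im["t"],K(im),im["dist"])[0].reshape(-1,2)
E
python3 - <<'E'
from h import *
from station import ctrl, imaging
np.set_printoptions(precision=1,suppress=True)
T=pickle.load(open("top0.pkl","rb"))
c=lambda l:[(100+x/2,150+y/2) for x,y in l]
print("worn ends",onz(T,c([(334,118),(341,250)]),75))
print("wanted tube ends, stub tips",onz(T,c([(622,158),(653,268),(620,150),(660,290)]),52))
print("tray corners",onz(T,c([(458,67),(534,67),(539,261),(460,261)]),20))
print("drum",onz(T,c([(127,194)]),150),"bottle top",onz(T,c([(592,50)]),200),"carrier",onz(T,c([(483,303)]),52))
print("cam",-T["R"].T@T["t"])
im=imaging.get_image("wrist"); cv2.imwrite("pics/w0.png",im["color"][:,:,::-1])
s=ctrl.sense(); R=s["tcp_rot"]; cc=-im["R"].T@im["t"]
print("wrist cam in tool",R.T@(cc-s["ee_pos"]), R.T@im["R"].T, im["vertical_fov"])
E
```

```text
worn ends [[656.9 200.4  75. ]
 [461.7 189.3  75. ]]
wanted tube ends, stub tips [[ 596.7 -227.8   52. ]
 [ 432.1 -267.6   52. ]
 [ 608.9 -225.3   52. ]
 [ 399.7 -276.6   52. ]]
tray corners [[ 747.1   14.6   20. ]
 [ 746.  -102.9   20. ]
 [ 446.5 -103.    20. ]
 [ 447.8   15.7   20. ]]
drum [[536.3 481.2 150. ]] bottle top [[ 722.4 -164.5  200. ]] carrier [[383.9 -16.2  52. ]]
cam [ 342.4   57.8 1564.1]
wrist cam in tool [ -68.7 -161.9    0.5] [[-0.   1.   0.3]
 [ 0.  -0.3  1. ]
 [ 1.   0.  -0. ]] 68.47222050063499
```

View pics/w0.png

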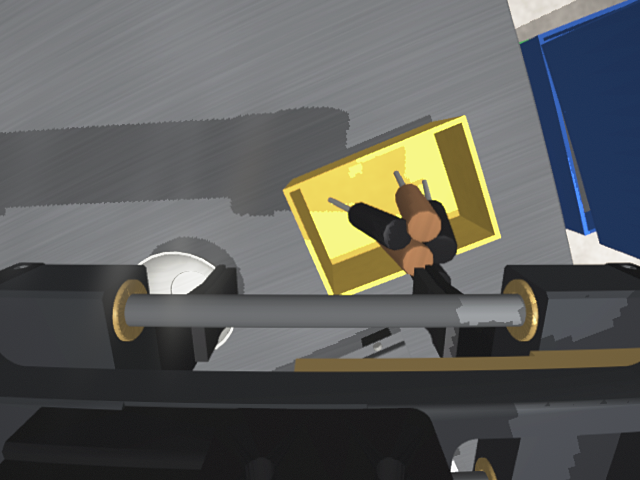

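```bash
cat >> h.py <<'E'
from scipy.spatial.transform import Rotation as Ro
def tool(yaw,tilt=0):
    """yaw: direction of tool x in world (deg); tilt: lifts tool +x end (rad)"""
    a=np.radians(yaw); c,s=np.cos(a),np.sin(a)
    M=np.array([[c,0,-s],[s,0,c],[0,-1,0.]])
    # rotate about tool z(=bay y): +x up means rotation about world bay-y by -tilt
    return M@Ro.from_rotvec([0,0,-tilt]).as_matrix()
def plan(p,R,n,p0=None,R0=None):
    from station import ctrl
    s=ctrl.sense(); p0=s["ee_pos"] if p0 is None else np.array(p0); R0=s["tcp_rot"] if R0 is None else R0
    w=Ro.from_matrix(R0.T@R).as_rotvec()/n
    A=sum(Ro.from_rotvec(w*k).as_matrix() for k in range(n))
    t=np.linalg.solve(A,R0.T@(np.array(p)-p0))
    print(f"n={n} |t|={np.linalg.norm(t):.1f}mm |w|={np.degrees(np.linalg.norm(w)):.2f}deg")
    print("t xyz",np.round(t/750,4),"r xyz",np.round(w/2,4))
def st():
    from station import ctrl
    s=ctrl.sense(); x=s["tcp_rot"][:,0]
    print("t",round(s["time"],2),"pos",np.round(s["ee_pos"],1),"yaw",np.round(np.degrees(np.arctan2(x[1],x[0])),2),"tilt",np.round(np.arcsin(x[2]),4),"down",np.round(s["tcp_rot"][:,1],3),"F",np.round(s["force"],1),"op",round(s["opening"],1),"q",np.round(s["joints"],2))
def shot(name,fn):
    from station import imaging
    im=imaging.get_image(name); pickle.dump(dict(im),open(fn+".pkl","wb")); cv2.imwrite(f"pics/{fn}.png",im["color"][:,:,::-1]); return im
E
python3 - <<'E'
from h import *
plan([628,199,250],tool(3.3),20)
plan([628,199,250],tool(3.3),18)
E
```

```text
n=20 |t|=28.0mm |w|=1.28deg
t xyz [ 0.03   -0.0018 -0.0221] r xyz [-0.     -0.0112  0.    ]
n=18 |t|=31.1mm |w|=1.42deg
t xyz [ 0.0334 -0.002  -0.0245] r xyz [-0.     -0.0124  0.    ]
```

Request:
{"method": "apply_moves", "body": {"targets": [{"tx":0.03,"ty":-0.0018,"tz":-0.0221,"ry":-0.0112,"grip":-1},{"tx":0.03,"ty":-0.0018,"tz":-0.0221,"ry":-0.0112,"grip":-1},{"tx":0.03,"ty":-0.0018,"tz":-0.0221,"ry":-0.0112,"grip":-1},{"tx":0.03,"ty":-0.0018,"tz":-0.0221,"ry":-0.0112,"grip":-1},{"tx":0.03,"ty":-0.0018,"tz":-0.0221,"ry":-0.0112,"grip":-1},{"tx":0.03,"ty":-0.0018,"tz":-0.0221,"ry":-0.0112,"grip":-1},{"tx":0.03,"ty":-0.0018,"tz":-0.0221,"ry":-0.0112,"grip":-1},{"tx":0.03,"ty":-0.0018,"tz":-0.0221,"ry":-0.0112,"grip":-1},{"tx":0.03,"ty":-0.0018,"tz":-0.0221,"ry":-0.0112,"grip":-1},{"tx":0.03,"ty":-0.0018,"tz":-0.0221,"ry":-0.0112,"grip":-1}]}}

```text
validation failed for argument at $.ta...
```

Request:
{"method": "apply_moves", "body": {"targets": [{"tx":0.03,"ty":-0.0018,"tz":-0.0221,"ry":-0.0112,"grip":-1},{"tx":0.03,"ty":-0.0018,"tz":-0.0221,"ry":-0.0112,"grip":-1},{"tx":0.03,"ty":-0.0018,"tz":-0.0221,"ry":-0.0112,"grip":-1},{"tx":0.03,"ty":-0.0018,"tz":-0.0221,"ry":-0.0112,"grip":-1},{"tx":0.03,"ty":-0.0018,"tz":-0.0221,"ry":-0.0112,"grip":-1},{"tx":0.03,"ty":-0.0018,"tz":-0.0221,"ry":-0.0112,"grip":-1},{"tx":0.03,"ty":-0.0018,"tz":-0.0221,"ry":-0.0112,"grip":-1},{"tx":0.03,"ty":-0.0018,"tz":-0.0221,"ry":-0.0112,"grip":-1},{"tx":0.03,"ty":-0.0018,"tz":-0.0221,"ry":-0.0112,"grip":-1},{"tx":0.03,"ty":-0.0018,"tz":-0.0221,"ry":-0.0112,"grip":-1}]}}

```text
validation failed for argument at $.ta...
```

Request:
{"method": "apply_moves", "body": {"targets": [{"grip":-1},{"grip":-1}]}}

```text
validation failed for argument at $.ta...
```

Run:
```python
from h import *
st(); shot("wrist","w1")
```

```text
t 1.25 pos [246.4 601.5 222.6] yaw -22.27 tilt 0.0 down [ 0.  0. -1.] F [-0.7 -0.8 -0.8] op 87.4 q [-1.17  0.32 -0.07  1.45  0.02  1.37 -0.06]
```

View pics/w1.png

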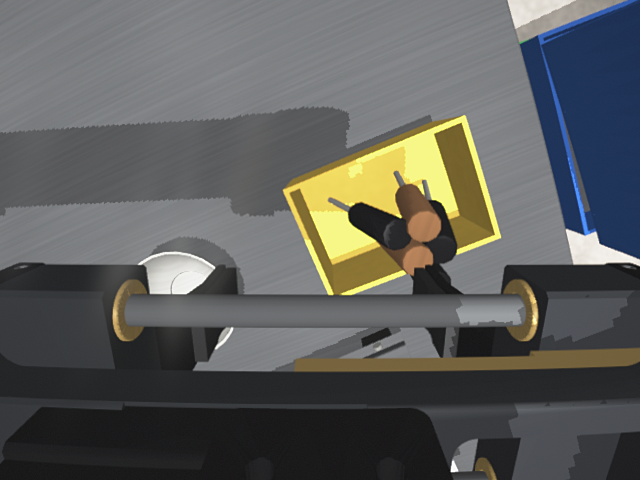

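The moves were refused because rows probably need all seven numbers, so the arm hasn't moved. I'll retry with full rows.

Request:
{"method": "apply_moves", "body": {"targets": [{"tx":0.03,"ty":-0.0018,"tz":-0.0221,"rx":0,"ry":-0.0112,"rz":0,"grip":-1},{"tx":0.03,"ty":-0.0018,"tz":-0.0221,"rx":0,"ry":-0.0112,"rz":0,"grip":-1},{"tx":0.03,"ty":-0.0018,"tz":-0.0221,"rx":0,"ry":-0.0112,"rz":0,"grip":-1},{"tx":0.03,"ty":-0.0018,"tz":-0.0221,"rx":0,"ry":-0.0112,"rz":0,"grip":-1},{"tx":0.03,"ty":-0.0018,"tz":-0.0221,"rx":0,"ry":-0.0112,"rz":0,"grip":-1},{"tx":0.03,"ty":-0.0018,"tz":-0.0221,"rx":0,"ry":-0.0112,"rz":0,"grip":-1},{"tx":0.03,"ty":-0.0018,"tz":-0.0221,"rx":0,"ry":-0.0112,"rz":0,"grip":-1},{"tx":0.03,"ty":-0.0018,"tz":-0.0221,"rx":0,"ry":-0.0112,"rz":0,"grip":-1},{"tx":0.03,"ty":-0.0018,"tz":-0.0221,"rx":0,"ry":-0.0112,"rz":0,"grip":-1},{"tx":0.03,"ty":-0.0018,"tz":-0.0221,"rx":0,"ry":-0.0112,"rz":0,"grip":-1}]}}

```text
time: 2.13
ee_pos: [415.4, 378.0, 236.4]
tcp_rot: [[0.987, 0.0, 0.163], [-0.163, 0.0, 0.987], [0.0, -1.0, 0.001]]
force: [0.3, 0.3, -0.1]
opening: 87.3
```

Request:
{"method": "apply_moves", "body": {"targets": [{"tx":0.03,"ty":-0.0018,"tz":-0.0221,"rx":0,"ry":-0.0112,"rz":0,"grip":-1},{"tx":0.03,"ty":-0.0018,"tz":-0.0221,"rx":0,"ry":-0.0112,"rz":0,"grip":-1},{"tx":0.03,"ty":-0.0018,"tz":-0.0221,"rx":0,"ry":-0.0112,"rz":0,"grip":-1},{"tx":0.03,"ty":-0.0018,"tz":-0.0221,"rx":0,"ry":-0.0112,"rz":0,"grip":-1},{"tx":0.03,"ty":-0.0018,"tz":-0.0221,"rx":0,"ry":-0.0112,"rz":0,"grip":-1},{"tx":0.03,"ty":-0.0018,"tz":-0.0221,"rx":0,"ry":-0.0112,"rz":0,"grip":-1},{"tx":0.03,"ty":-0.0018,"tz":-0.0221,"rx":0,"ry":-0.0112,"rz":0,"grip":-1},{"tx":0.03,"ty":-0.0018,"tz":-0.0221,"rx":0,"ry":-0.0112,"rz":0,"grip":-1},{"tx":0.03,"ty":-0.0018,"tz":-0.0221,"rx":0,"ry":-0.0112,"rz":0,"grip":-1},{"tx":0.03,"ty":-0.0018,"tz":-0.0221,"rx":0,"ry":-0.0112,"rz":0,"grip":-1}]}}

```text
time: 2.97
ee_pos: [629.2, 198.7, 249.8]
tcp_rot: [[0.998, 0.0, -0.06], [0.06, 0.0, 0.998], [0.0, -1.0, 0.0]]
force: [0.2, -0.5, -0.8]
opening: 87.1
```

Request:
{"method": "apply_moves", "body": {"targets": [{"tx":0,"ty":0,"tz":0,"rx":0,"ry":0,"rz":0,"grip":-1},{"tx":0,"ty":0,"tz":0,"rx":0,"ry":0,"rz":0,"grip":-1},{"tx":0,"ty":0,"tz":0,"rx":0,"ry":0,"rz":0,"grip":-1}]}}

```text
time: 3.22
ee_pos: [627.7, 200.4, 249.3]
tcp_rot: [[0.998, -0.001, -0.059], [0.059, 0.001, 0.998], [-0.001, -1.0, 0.001]]
force: [-0.1, 0.4, -0.2]
opening: 87.3
```

Run:
```python
from h import *
st(); shot("wrist","w2")
```

```text
t 3.22 pos [627.7 200.4 249.3] yaw 3.4 tilt -0.0008 down [-0.001  0.001 -1.   ] F [-0.1  0.4 -0.2] op 87.3 q [-0.53  0.33  0.24  1.4  -0.08  1.43  1.34]
```

View pics/w2.png

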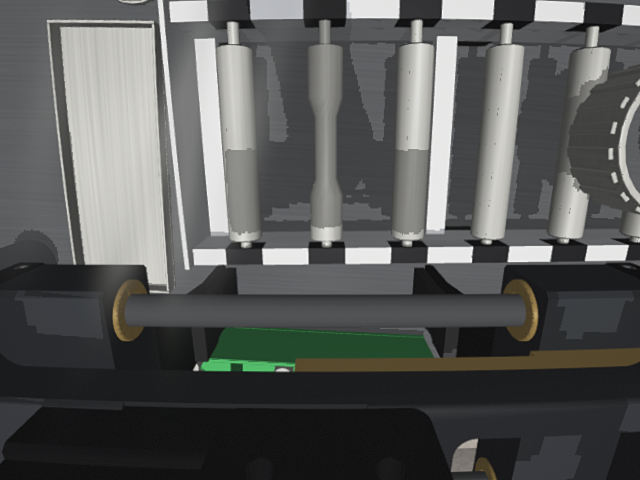

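The wrist view shows the whole bay. The near rail is at the top of the image, the worn roller lies at column ~326 over rows 22–245, and the far rail is at row ~250. I'll zoom in to pick features.

Run:
```python
import cv2
a=cv2.imread("pics/w2.png")
cv2.imwrite("pics/w2a.png",cv2.resize(a[0:100,200:440],None,fx=3.3,fy=3.3,interpolation=2))
cv2.imwrite("pics/w2b.png",cv2.resize(a[180:270,180:420],None,fx=3.3,fy=3.3,interpolation=2))
```

```text
(no output)
```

View pics/w2a.png

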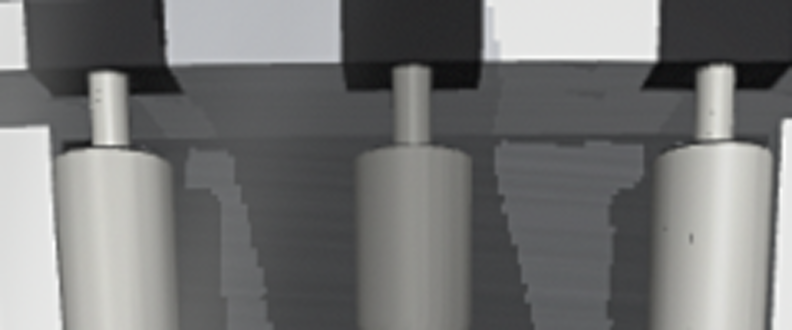

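View pics/w2b.png

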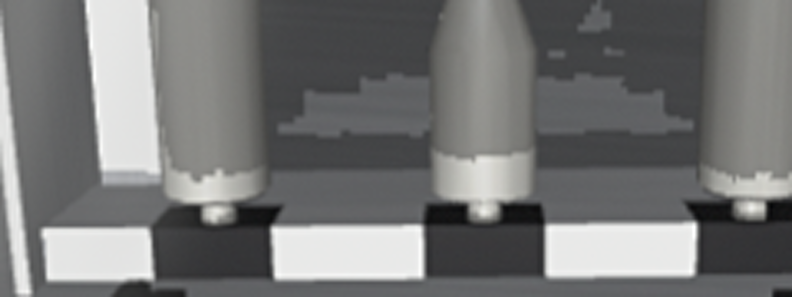

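Run:
```python
from h import *
np.set_printoptions(precision=1,suppress=True)
W=pickle.load(open("w2.pkl","rb"))
a=lambda l:[(200+x/3.3-.35,y/3.3-.35) for x,y in l]; b=lambda l:[(180+x/3.3-.35,180+y/3.3-.35) for x,y in l]
N=onz(W,a([(411,62),(94,68),(733,60)]),87); F=onz(W,b([(486,223.5),(212,225),(760,222)]),87)
print(N,F)
print("span",F[0]-N[0],np.linalg.norm(F[0]-N[0]), "mid",(F[0]+N[0])/2)
for P in (N,F): d=P[2]-P[1]; print("rail dir",np.degrees(np.arctan2(-d[0],d[1])),np.linalg.norm(d))
d=F[0]-N[0]; print("axis yaw",np.degrees(np.arctan2(d[1],d[0])))
# tube ends worn: top silhouette mid at axis z
t=np.r_[onz(W,a([(413,66),(413,140)]),73),onz(W,a([(414,300)]),73),onz(W,b([(485,170),(486,210)]),73)]
print(t)
```

```text
[[458.6 189.9  87. ]
 [464.2 109.6  87. ]
 [452.6 271.3  87. ]] [[657.2 204.4  87. ]
 [662.5 124.6  87. ]
 [651.9 284.1  87. ]]
span [198.5  14.5   0. ] 199.04360557311685 mid [557.9 197.2  87. ]
rail dir 4.093581740749427 162.0985417810157
rail dir 3.768320651417711 159.86983839191845
axis yaw 4.167915402609543
[[455.2 190.2  73. ]
 [473.4 191.3  73. ]
 [514.  194.   73. ]
 [644.7 203.4  73. ]
 [657.1 204.5  73. ]]
```

Run:
```python
from h import *
plan([564,197.6,62],tool(4.05),10)
```

```text
n=10 |t|=19.8mm |w|=0.06deg
t xyz [-0.0085  0.025   0.0001] r xyz [-0.0001 -0.0005 -0.    ]
```

```bash
cat >> h.py <<'E'
import json,os
def rec(*segs):
    """integrate commanded pose: segs of (n,tx,ty,tz,rx,ry,rz); n rows each"""
    d=pickle.load(open("cmd.pkl","rb")); p,R=d
    for s in segs:
        for _ in range(int(s[0])):
            p=p+R@(np.array(s[1:4])*750); R=R@Ro.from_rotvec(np.array(s[4:7])*2).as_matrix()
    pickle.dump((p,R),open("cmd.pkl","wb")); 
    print("cmd",np.round(p,1),"yaw",np.round(np.degrees(np.arctan2(R[1,0],R[0,0])),2),"tilt",round(np.arcsin(R[2,0]),4))
def cmd(): return pickle.load(open("cmd.pkl","rb"))
def cplan(p,R,n): 
    c=cmd(); plan(p,R,n,c[0],c[1])
E
python3 - <<'E'
from h import *
from station import ctrl
q=Ro.from_euler('z',-np.arctan2(0.379081,0.925363)).as_matrix()@tool(0)
pickle.dump((np.array([246.429,601.497,222.587]),q),open("cmd.pkl","wb"))
rec((20,.03,-.0018,-.0221,0,-.0112,0)); st()
cplan([564,197.6,62],tool(4.05),10)
E
```

```text
cmd [628.2 199.7 249.6] yaw 3.39 tilt 0.0
t 3.27 pos [627.4 201.1 249.4] yaw 3.48 tilt -0.0007 down [-0.001  0.001 -1.   ] F [ 0.2 -0.8 -0.4] op 87.0 q [-0.53  0.33  0.24  1.4  -0.08  1.43  1.34]
n=10 |t|=19.8mm |w|=0.07deg
t xyz [-0.0086  0.025   0.0003] r xyz [ 0.     -0.0006  0.    ]
```

Request:
{"method": "apply_moves", "body": {"targets": [{"tx":-0.0086,"ty":0.025,"tz":0.0003,"rx":0,"ry":-0.0006,"rz":0,"grip":-0.4},{"tx":-0.0086,"ty":0.025,"tz":0.0003,"rx":0,"ry":-0.0006,"rz":0,"grip":-0.4},{"tx":-0.0086,"ty":0.025,"tz":0.0003,"rx":0,"ry":-0.0006,"rz":0,"grip":-0.4},{"tx":-0.0086,"ty":0.025,"tz":0.0003,"rx":0,"ry":-0.0006,"rz":0,"grip":-0.4},{"tx":-0.0086,"ty":0.025,"tz":0.0003,"rx":0,"ry":-0.0006,"rz":0,"grip":-0.4},{"tx":-0.0086,"ty":0.025,"tz":0.0003,"rx":0,"ry":-0.0006,"rz":0,"grip":-0.4},{"tx":-0.0086,"ty":0.025,"tz":0.0003,"rx":0,"ry":-0.0006,"rz":0,"grip":-0.4},{"tx":-0.0086,"ty":0.025,"tz":0.0003,"rx":0,"ry":-0.0006,"rz":0,"grip":-0.4}]}}

```text
time: 3.93
ee_pos: [575.2, 200.0, 99.1]
tcp_rot: [[0.997, 0.0, -0.071], [0.071, 0.001, 0.997], [0.0, -1.0, 0.001]]
force: [0.1, -1.1, 0.3]
opening: 60.8
```

Run:
```python
from h import *
rec((8,-.0086,.025,.0003,0,-.0006,0)); st(); shot("wrist","w3")
```

```text
cmd [576.6 198.2  99.6] yaw 3.94 tilt 0.0
t 3.93 pos [575.2 200.   99.1] yaw 4.1 tilt 0.0003 down [ 0.     0.001 -1.   ] F [ 0.1 -1.1  0.3] op 60.8 q [-0.56  0.32  0.21  1.71 -0.08  1.11  1.32]
```

View pics/w3.png

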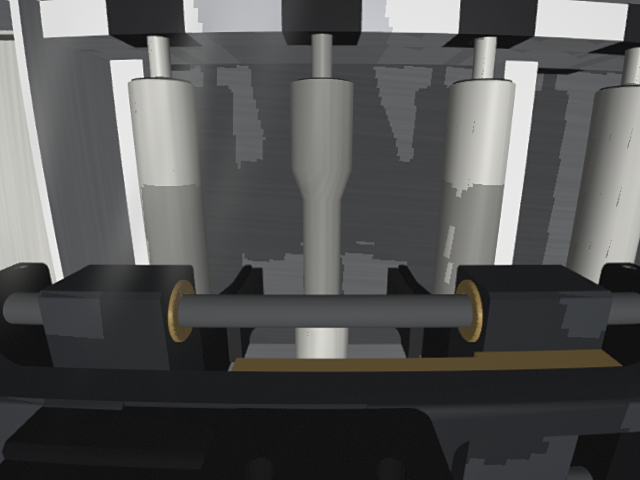

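The fingers straddle the worn roller evenly, at columns ~250 and ~400 with the roller at 322. I'll go down and grip.

Request:
{"method": "apply_moves", "body": {"targets": [{"tx":-0.0086,"ty":0.025,"tz":0,"rx":0,"ry":0,"rz":0,"grip":-0.4},{"tx":-0.0086,"ty":0.025,"tz":0,"rx":0,"ry":0,"rz":0,"grip":-0.4},{"tx":0,"ty":0,"tz":0,"rx":0,"ry":0,"rz":0,"grip":1},{"tx":0,"ty":0,"tz":0,"rx":0,"ry":0,"rz":0,"grip":1},{"tx":0,"ty":0,"tz":0,"rx":0,"ry":0,"rz":0,"grip":1},{"tx":0,"ty":0,"tz":0,"rx":0,"ry":0,"rz":0,"grip":1},{"tx":0,"ty":0,"tz":0,"rx":0,"ry":0,"rz":0,"grip":1},{"tx":0,"ty":0,"tz":0,"rx":0,"ry":0,"rz":0,"grip":1}], "squeeze": 50}}

```text
time: 4.65
ee_pos: [564.6, 197.6, 63.1]
tcp_rot: [[0.998, 0.002, -0.069], [0.069, 0.001, 0.998], [0.002, -1.0, 0.001]]
force: [0.4, -0.4, -0.1]
opening: 28.9
```

Run:
```python
from h import *
rec((2,-.0086,.025,0,0,0,0)); st(); st()
```

```text
cmd [563.7 197.3  62.1] yaw 3.94 tilt 0.0
t 4.65 pos [564.6 197.6  63.1] yaw 3.94 tilt 0.0017 down [ 0.002  0.001 -1.   ] F [ 0.4 -0.4 -0.1] op 28.9 q [-0.56  0.34  0.21  1.77 -0.08  1.04  1.32]
t 4.65 pos [564.6 197.6  63.1] yaw 3.94 tilt 0.0017 down [ 0.002  0.001 -1.   ] F [ 0.4 -0.4 -0.1] op 28.9 q [-0.56  0.34  0.21  1.77 -0.08  1.04  1.32]
```

Request:
{"method": "apply_moves", "body": {"targets": [{"tx":0,"ty":0,"tz":0,"rx":0,"ry":0,"rz":0,"grip":1},{"tx":0,"ty":0,"tz":0,"rx":0,"ry":0,"rz":0,"grip":1},{"tx":0,"ty":0,"tz":0,"rx":0,"ry":0,"rz":0,"grip":1},{"tx":0,"ty":0,"tz":0,"rx":0,"ry":0,"rz":0,"grip":1},{"tx":0,"ty":0,"tz":0,"rx":0,"ry":0,"rz":0,"grip":1}], "squeeze": 55}}

```text
time: 5.07
ee_pos: [564.2, 197.4, 62.5]
tcp_rot: [[0.998, 0.001, -0.069], [0.069, 0.0, 0.998], [0.001, -1.0, 0.0]]
force: [-0.4, 0.8, 2.7]
opening: 19.9
```

Request:
{"method": "apply_moves", "body": {"targets": [{"tx":-0.004,"ty":0,"tz":0,"rx":0,"ry":0,"rz":0,"grip":1},{"tx":-0.004,"ty":0,"tz":0,"rx":0,"ry":0,"rz":0,"grip":1},{"tx":-0.004,"ty":0,"tz":0,"rx":0,"ry":0,"rz":0,"grip":1},{"tx":-0.004,"ty":0,"tz":0,"rx":0,"ry":0,"rz":0,"grip":1},{"tx":-0.004,"ty":0,"tz":0,"rx":0,"ry":0,"rz":0,"grip":1},{"tx":0,"ty":0,"tz":0,"rx":0,"ry":0,"rz":0,"grip":1},{"tx":0,"ty":0,"tz":0,"rx":0,"ry":0,"rz":0,"grip":1}]}}

```text
time: 5.65
ee_pos: [553.0, 196.5, 63.2]
tcp_rot: [[0.998, 0.009, -0.068], [0.068, 0.002, 0.998], [0.01, -1.0, 0.001]]
force: [9.1, 1.0, -2.8]
opening: 19.3
```

Run:
```python
from h import *
rec((5,-.004,0,0,0,0,0)); st(); shot("wrist","w4")
# pivot at near recess bottom
```

```text
cmd [548.8 196.3  62.1] yaw 3.94 tilt 0.0
t 5.65 pos [553.  196.5  63.2] yaw 3.91 tilt 0.0095 down [ 0.009  0.002 -1.   ] F [ 9.1  1.  -2.8] op 19.3 q [-0.57  0.31  0.21  1.81 -0.07  1.02  1.31]
```

View pics/w4.png

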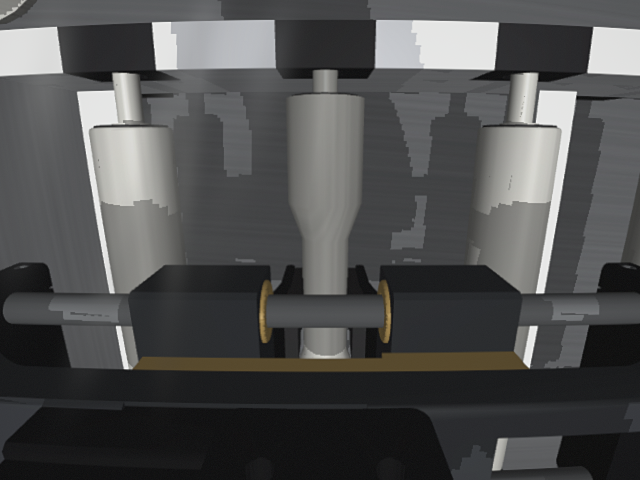

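The roller moved about 10 mm, since its stub now shows ~24 px against 48 px on its neighbours. The arm yields ~4 mm under 9 N, so I'll push a bit more and then tilt.

Request:
{"method": "apply_moves", "body": {"targets": [{"tx":-0.004,"ty":0,"tz":0,"rx":0,"ry":0,"rz":0,"grip":1},{"tx":-0.004,"ty":0,"tz":0,"rx":0,"ry":0,"rz":0,"grip":1},{"tx":0,"ty":0,"tz":0,"rx":0,"ry":0,"rz":0,"grip":1},{"tx":0,"ty":0,"tz":0,"rx":0,"ry":0,"rz":0,"grip":1}]}}

```text
time: 6.03
ee_pos: [548.3, 196.2, 63.7]
tcp_rot: [[0.998, 0.012, -0.068], [0.068, 0.002, 0.998], [0.012, -1.0, 0.001]]
force: [11.9, 1.0, -3.2]
opening: 19.6
```

Run:
```python
from h import *
rec((2,-.004,0,0,0,0,0)); st(); shot("wrist","w5")
p,R=cmd(); u=R[:,0]
P=np.array([557.9,197.2,0])-103*u; P[2]=73
Rt=tool(3.94,.2); T=P+Rt@R.T@(p-P)
print(T); cplan(T,Rt,8)
```

```text
cmd [542.8 195.9  62.1] yaw 3.94 tilt 0.0
t 6.03 pos [548.3 196.2  63.7] yaw 3.9 tilt 0.0122 down [ 0.012  0.002 -1.   ] F [11.9  1.  -3.2] op 19.6 q [-0.57  0.3   0.21  1.82 -0.07  1.02  1.3 ]
[543.21545465 195.91937231  79.7566691 ]
n=8 |t|=2.2mm |w|=1.43deg
t xyz [ 0.0003 -0.0029 -0.    ] r xyz [-0.      0.     -0.0125]
```

View pics/w5.png

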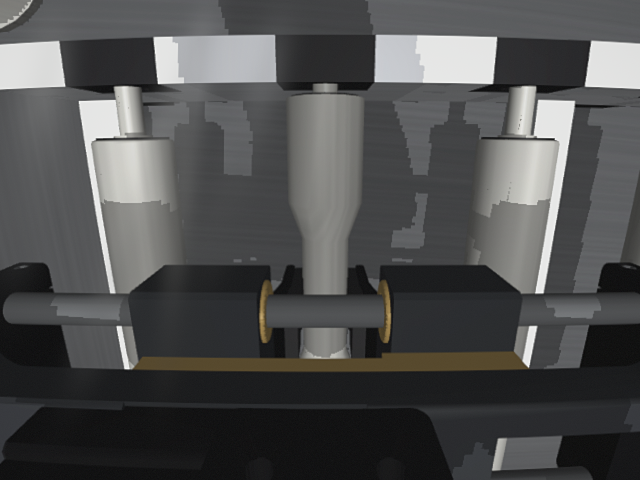

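Request:
{"method": "apply_moves", "body": {"targets": [{"tx":0.0007,"ty":-0.0029,"tz":0,"rx":0,"ry":0,"rz":-0.0125,"grip":1},{"tx":0.0007,"ty":-0.0029,"tz":0,"rx":0,"ry":0,"rz":-0.0125,"grip":1},{"tx":0.0007,"ty":-0.0029,"tz":0,"rx":0,"ry":0,"rz":-0.0125,"grip":1},{"tx":0.0007,"ty":-0.0029,"tz":0,"rx":0,"ry":0,"rz":-0.0125,"grip":1},{"tx":0.0007,"ty":-0.0029,"tz":0,"rx":0,"ry":0,"rz":-0.0125,"grip":1},{"tx":0.0007,"ty":-0.0029,"tz":0,"rx":0,"ry":0,"rz":-0.0125,"grip":1},{"tx":0.0007,"ty":-0.0029,"tz":0,"rx":0,"ry":0,"rz":-0.0125,"grip":1},{"tx":0.0007,"ty":-0.0029,"tz":0,"rx":0,"ry":0,"rz":-0.0125,"grip":1},{"tx":0,"ty":0,"tz":0,"rx":0,"ry":0,"rz":0,"grip":1},{"tx":0,"ty":0,"tz":0,"rx":0,"ry":0,"rz":0,"grip":1}]}}

```text
time: 6.92
ee_pos: [550.3, 196.6, 82.7]
tcp_rot: [[0.975, 0.209, -0.069], [0.067, 0.017, 0.998], [0.21, -0.978, 0.002]]
force: [10.7, -0.2, 0.9]
opening: 19.7
```

Run:
```python
from h import *
rec((8,.0007,-.0029,0,0,0,-.0125)); st(); shot("wrist","w6"); shot("side","s6")
a=cv2.imread("pics/s6.png")[150:300,200:400]; cv2.imwrite("pics/s6c.png",cv2.resize(a,None,fx=4,fy=4,interpolation=2))
```

```text
cmd [545.5 196.1  79.8] yaw 3.94 tilt 0.2
t 6.92 pos [550.3 196.6  82.7] yaw 3.92 tilt 0.2113 down [ 0.209  0.017 -0.978] F [10.7 -0.2  0.9] op 19.7 q [-0.63  0.15  0.21  1.97  0.05  0.82  1.18]
```

View pics/w6.png

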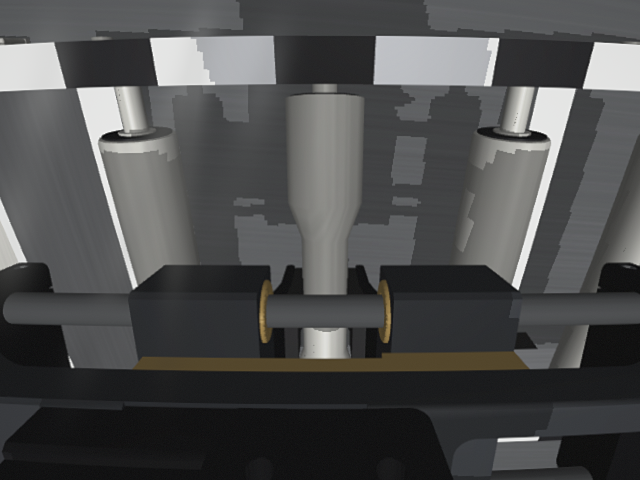

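View pics/s6c.png

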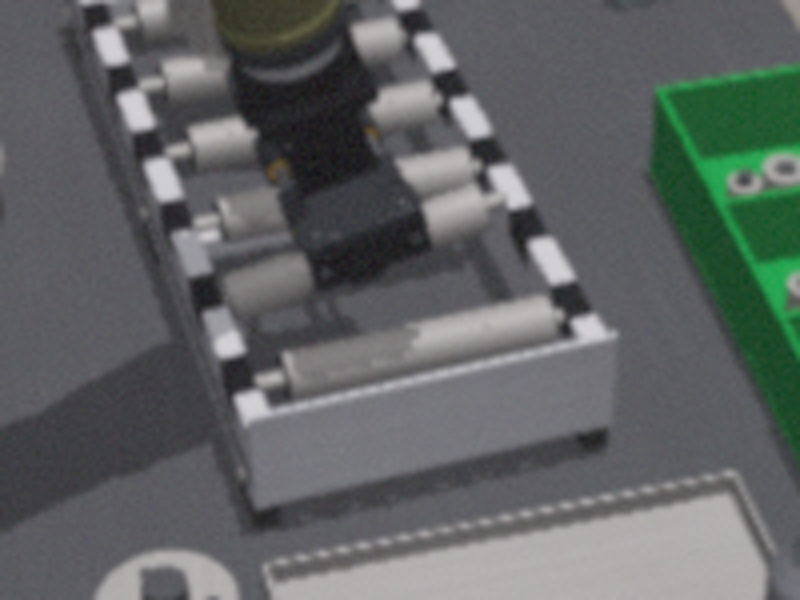

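The roller has tilted rigidly with the tool and its plain end stands above the far rail. I'll draw it out along its axis and lift.

Request:
{"method": "apply_moves", "body": {"targets": [{"tx":0.0088,"ty":0,"tz":0,"rx":0,"ry":0,"rz":0,"grip":1},{"tx":0.0088,"ty":0,"tz":0,"rx":0,"ry":0,"rz":0,"grip":1},{"tx":0.0088,"ty":0,"tz":0,"rx":0,"ry":0,"rz":0,"grip":1},{"tx":0.0088,"ty":0,"tz":0,"rx":0,"ry":0,"rz":0,"grip":1},{"tx":0.0088,"ty":0,"tz":0,"rx":0,"ry":0,"rz":0,"grip":1},{"tx":0.0088,"ty":0,"tz":0,"rx":0,"ry":0,"rz":0,"grip":1},{"tx":0,"ty":0,"tz":0,"rx":0,"ry":0,"rz":0,"grip":1}]}}

```text
time: 7.6
ee_pos: [584.7, 198.5, 87.0]
tcp_rot: [[0.978, 0.198, -0.068], [0.067, 0.013, 0.998], [0.198, -0.98, -0.001]]
force: [0.1, -0.2, -3.7]
opening: 20.0
```

Run:
```python
from h import *
rec((6,.0088,0,0,0,0,0)); st(); shot("wrist","w7")
```

```text
cmd [584.2 198.7  87.6] yaw 3.94 tilt 0.2
t 7.6 pos [584.7 198.5  87. ] yaw 3.93 tilt 0.1995 down [ 0.198  0.013 -0.98 ] F [ 0.1 -0.2 -3.7] op 20.0 q [-0.61  0.22  0.22  1.88  0.02  0.85  1.23]
```

View pics/w7.png

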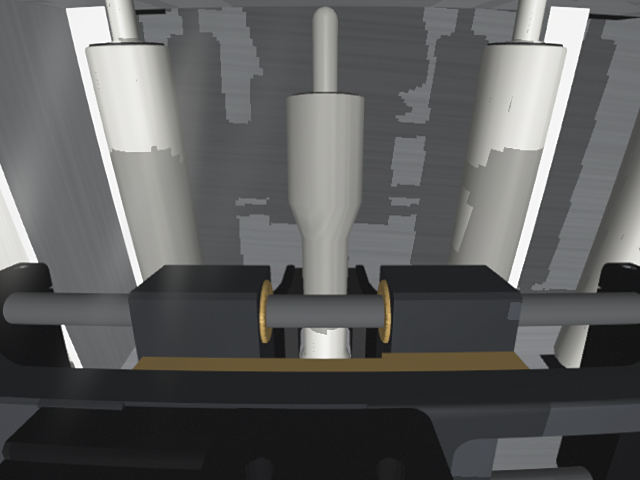

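Spring stub fully free at column 325, rows 8–93, and the wrist carries the roller's weight. I'll lift it, then carry it to the tray.

Request:
{"method": "apply_moves", "body": {"targets": [{"tx":0.0053,"ty":-0.026,"tz":0,"rx":0,"ry":0,"rz":0,"grip":1},{"tx":0.0053,"ty":-0.026,"tz":0,"rx":0,"ry":0,"rz":0,"grip":1},{"tx":0.0053,"ty":-0.026,"tz":0,"rx":0,"ry":0,"rz":0,"grip":1},{"tx":0.0053,"ty":-0.026,"tz":0,"rx":0,"ry":0,"rz":0,"grip":1},{"tx":0.0053,"ty":-0.026,"tz":0,"rx":0,"ry":0,"rz":0,"grip":1}]}}

```text
time: 8.07
ee_pos: [583.2, 198.6, 187.3]
tcp_rot: [[0.978, 0.196, -0.069], [0.068, 0.013, 0.998], [0.197, -0.98, -0.0]]
force: [0.0, -0.0, -3.0]
opening: 19.7
```

Run:
```python
from h import *
rec((5,.0053,-.026,0,0,0,0)); st()
cplan([605,-44,110],tool(0),10)
T=pickle.load(open("top0.pkl","rb"))
```

```text
cmd [584.3 198.8 187.1] yaw 3.94 tilt 0.2
t 8.07 pos [583.2 198.6 187.3] yaw 3.96 tilt 0.1982 down [ 0.196  0.013 -0.98 ] F [ 0. -0. -3.] op 19.7 q [-0.62  0.12  0.23  1.78  0.04  1.06  1.22]
n=10 |t|=25.6mm |w|=1.21deg
t xyz [ 0.0004  0.0104 -0.0325] r xyz [-0.0003  0.0034  0.01  ]
```

Request:
{"method": "apply_moves", "body": {"targets": [{"tx":0.0004,"ty":0.0104,"tz":-0.0325,"rx":-0.0003,"ry":0.0034,"rz":0.01,"grip":1},{"tx":0.0004,"ty":0.0104,"tz":-0.0325,"rx":-0.0003,"ry":0.0034,"rz":0.01,"grip":1},{"tx":0.0004,"ty":0.0104,"tz":-0.0325,"rx":-0.0003,"ry":0.0034,"rz":0.01,"grip":1},{"tx":0.0004,"ty":0.0104,"tz":-0.0325,"rx":-0.0003,"ry":0.0034,"rz":0.01,"grip":1},{"tx":0.0004,"ty":0.0104,"tz":-0.0325,"rx":-0.0003,"ry":0.0034,"rz":0.01,"grip":1},{"tx":0.0004,"ty":0.0104,"tz":-0.0325,"rx":-0.0003,"ry":0.0034,"rz":0.01,"grip":1},{"tx":0.0004,"ty":0.0104,"tz":-0.0325,"rx":-0.0003,"ry":0.0034,"rz":0.01,"grip":1},{"tx":0.0004,"ty":0.0104,"tz":-0.0325,"rx":-0.0003,"ry":0.0034,"rz":0.01,"grip":1},{"tx":0.0004,"ty":0.0104,"tz":-0.0325,"rx":-0.0003,"ry":0.0034,"rz":0.01,"grip":1},{"tx":0.0004,"ty":0.0104,"tz":-0.0325,"rx":-0.0003,"ry":0.0034,"rz":0.01,"grip":1}]}}

```text
time: 8.9
ee_pos: [604.5, -44.9, 108.9]
tcp_rot: [[1.0, -0.002, -0.001], [0.001, 0.001, 1.0], [-0.002, -1.0, 0.001]]
force: [1.0, 0.8, -3.4]
opening: 19.9
```

Run:
```python
from h import *
rec((10,.0004,.0104,-.0325,-.0003,.0034,.01)); st(); shot("wrist","w8")
cplan([605,-44,9.5],tool(0),6)
```

```text
cmd [605.1 -44.1 109.7] yaw 0.04 tilt -0.0001
t 8.9 pos [604.5 -44.9 108.9] yaw 0.05 tilt -0.0019 down [-0.002  0.001 -1.   ] F [ 1.   0.8 -3.4] op 19.9 q [-0.29  0.32  0.38  1.71 -0.13  1.14  1.7 ]
n=6 |t|=16.7mm |w|=0.01deg
t xyz [-0.      0.0223  0.    ] r xyz [-0.0001  0.0001 -0.    ]
```

View pics/w8.png

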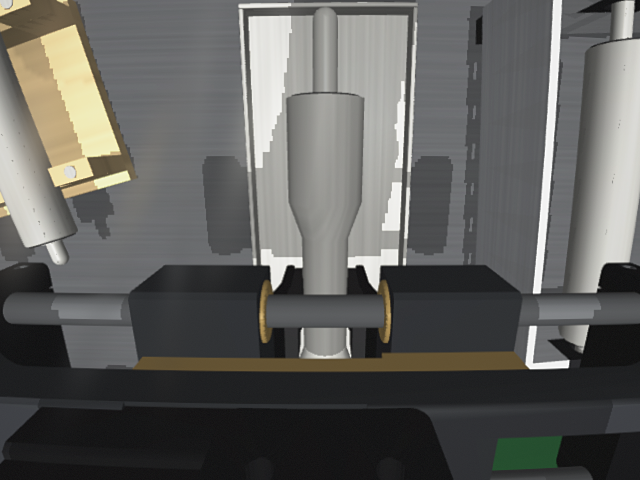

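The roller is centred over the tray, which spans columns 245–412. I'll lower it.

Request:
{"method": "apply_moves", "body": {"targets": [{"tx":0,"ty":0.025,"tz":0,"rx":0,"ry":0,"rz":0,"grip":1},{"tx":0,"ty":0.025,"tz":0,"rx":0,"ry":0,"rz":0,"grip":1},{"tx":0,"ty":0.025,"tz":0,"rx":0,"ry":0,"rz":0,"grip":1},{"tx":0,"ty":0.025,"tz":0,"rx":0,"ry":0,"rz":0,"grip":1},{"tx":0,"ty":0.02,"tz":0,"rx":0,"ry":0,"rz":0,"grip":1},{"tx":0,"ty":0.01,"tz":0,"rx":0,"ry":0,"rz":0,"grip":1},{"tx":0,"ty":0.004,"tz":0,"rx":0,"ry":0,"rz":0,"grip":1},{"tx":0,"ty":0,"tz":0,"rx":0,"ry":0,"rz":0,"grip":1},{"tx":0,"ty":0,"tz":0,"rx":0,"ry":0,"rz":0,"grip":1}]}}

```text
time: 9.7
ee_pos: [605.5, -43.8, 9.7]
tcp_rot: [[1.0, 0.001, -0.001], [0.001, 0.001, 1.0], [0.001, -1.0, 0.001]]
force: [0.2, 1.2, -3.6]
opening: 19.6
```

Run:
```python
from h import *
rec((4,0,.025,0,0,0,0),(1,0,.034,0,0,0,0)); st()
```

```text
cmd [605.1 -44.1   9.2] yaw 0.04 tilt -0.0001
t 9.7 pos [605.5 -43.8   9.7] yaw 0.05 tilt 0.0011 down [ 0.001  0.001 -1.   ] F [ 0.2  1.2 -3.6] op 19.6 q [-0.27  0.43  0.36  1.79 -0.18  0.95  1.74]
```

Request:
{"method": "apply_moves", "body": {"targets": [{"tx":0,"ty":0.0013,"tz":0,"rx":0,"ry":0,"rz":0,"grip":1},{"tx":0,"ty":0.0013,"tz":0,"rx":0,"ry":0,"rz":0,"grip":1},{"tx":0,"ty":0,"tz":0,"rx":0,"ry":0,"rz":0,"grip":1}]}}

```text
time: 9.95
ee_pos: [605.9, -43.9, 8.7]
tcp_rot: [[1.0, 0.001, -0.001], [0.001, 0.001, 1.0], [0.001, -1.0, 0.001]]
force: [-2.3, 0.6, 4.0]
opening: 19.4
```

Request:
{"method": "apply_moves", "body": {"targets": [{"tx":0,"ty":0,"tz":0,"rx":0,"ry":0,"rz":0,"grip":0.3},{"tx":0,"ty":0,"tz":0,"rx":0,"ry":0,"rz":0,"grip":0.3},{"tx":0,"ty":0,"tz":0,"rx":0,"ry":0,"rz":0,"grip":0},{"tx":0,"ty":0,"tz":0,"rx":0,"ry":0,"rz":0,"grip":0},{"tx":0,"ty":0,"tz":0,"rx":0,"ry":0,"rz":0,"grip":0}]}}

```text
time: 10.37
ee_pos: [605.2, -44.0, 7.1]
tcp_rot: [[1.0, 0.0, -0.001], [0.001, 0.001, 1.0], [0.0, -1.0, 0.001]]
force: [-0.1, 0.5, -0.4]
opening: 40.5
```

Run:
```python
from h import *
rec((2,0,.0013,0,0,0,0)); st(); shot("wrist","w9")
```

```text
cmd [605.1 -44.    7.2] yaw 0.04 tilt -0.0001
t 10.37 pos [605.2 -44.    7.1] yaw 0.04 tilt 0.0001 down [ 0.     0.001 -1.   ] F [-0.1  0.5 -0.4] op 40.5 q [-0.27  0.44  0.36  1.79 -0.18  0.95  1.74]
```

View pics/w9.png

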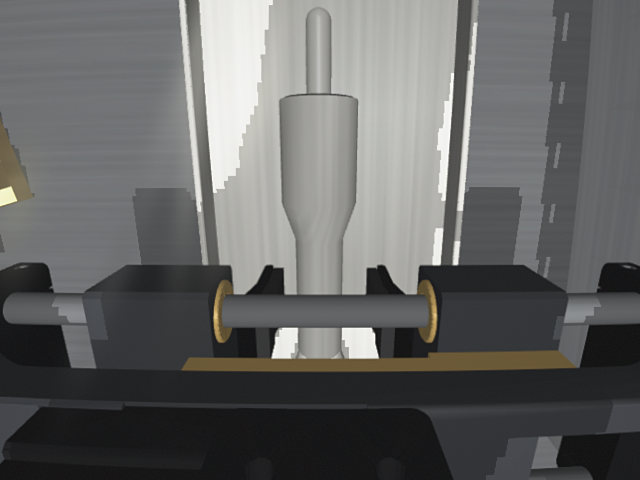

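The worn roller is lying free in the tray. I'll rise and go to view the rack.

Run:
```python
from h import *
p,R=cmd(); p=p+[0,0,112.5]; plan([581,-232,230],tool(13.6),8,p,R)
```

```text
n=8 |t|=27.5mm |w|=1.70deg
t xyz [-0.0073 -0.0184 -0.0308] r xyz [-0.0001 -0.0148 -0.    ]
```

Request:
{"method": "apply_moves", "body": {"targets": [{"tx":0,"ty":-0.0375,"tz":0,"rx":0,"ry":0,"rz":0,"grip":0},{"tx":0,"ty":-0.0375,"tz":0,"rx":0,"ry":0,"rz":0,"grip":0},{"tx":0,"ty":-0.0375,"tz":0,"rx":0,"ry":0,"rz":0,"grip":0},{"tx":0,"ty":-0.0375,"tz":0,"rx":0,"ry":0,"rz":0,"grip":0}]}}

```text
time: 10.75
ee_pos: [604.8, -44.2, 120.7]
tcp_rot: [[1.0, -0.0, -0.001], [0.001, 0.001, 1.0], [-0.0, -1.0, 0.001]]
force: [0.5, 0.5, -0.2]
opening: 43.2
```

Request:
{"method": "apply_moves", "body": {"targets": [{"tx":-0.0073,"ty":-0.0184,"tz":-0.0308,"rx":0,"ry":-0.0148,"rz":0,"grip":-0.4},{"tx":-0.0073,"ty":-0.0184,"tz":-0.0308,"rx":0,"ry":-0.0148,"rz":0,"grip":-0.4},{"tx":-0.0073,"ty":-0.0184,"tz":-0.0308,"rx":0,"ry":-0.0148,"rz":0,"grip":-0.4},{"tx":-0.0073,"ty":-0.0184,"tz":-0.0308,"rx":0,"ry":-0.0148,"rz":0,"grip":-0.4},{"tx":-0.0073,"ty":-0.0184,"tz":-0.0308,"rx":0,"ry":-0.0148,"rz":0,"grip":-0.4},{"tx":-0.0073,"ty":-0.0184,"tz":-0.0308,"rx":0,"ry":-0.0148,"rz":0,"grip":-0.4},{"tx":-0.0073,"ty":-0.0184,"tz":-0.0308,"rx":0,"ry":-0.0148,"rz":0,"grip":-0.4},{"tx":-0.0073,"ty":-0.0184,"tz":-0.0308,"rx":0,"ry":-0.0148,"rz":0,"grip":-0.4},{"tx":0,"ty":0,"tz":0,"rx":0,"ry":0,"rz":0,"grip":-0.4},{"tx":0,"ty":0,"tz":0,"rx":0,"ry":0,"rz":0,"grip":-0.4}]}}

```text
time: 11.58
ee_pos: [580.6, -234.5, 230.8]
tcp_rot: [[0.973, 0.002, -0.231], [0.231, -0.0, 0.973], [0.001, -1.0, -0.001]]
force: [0.8, 0.9, -0.4]
opening: 60.7
```

Run:
```python
from h import *
from station import spot_in
rec((4,0,-.0375,0,0,0,0),(8,-.0073,-.0184,-.0308,0,-.0148,0)); st(); im=shot("wrist","w10")
for o in ["roller_mid","short_roller_mid","long_roller_mid"]: print(o,[(np.round(d["bbox"]),round(d["p"],2)) for d in spot_in(o,im)[:2]])
```

```text
cmd [ 580.8 -232.2  230. ] yaw 13.6 tilt 0.0001
t 11.58 pos [ 580.6 -234.5  230.8] yaw 13.38 tilt 0.0014 down [ 0.002 -0.    -1.   ] F [ 0.8  0.9 -0.4] op 60.7 q [-0.04  0.28  0.47  1.52 -0.13  1.37  2.24]
roller_mid [(array([308.,   0., 344., 247.]), 0.76)]
short_roller_mid [(array([132.,  27., 185., 232.]), 0.7), (array([471., 163., 522., 266.]), 0.65)]
long_roller_mid [(array([216.,   0., 267., 265.]), 0.59)]
```

View pics/w10.png

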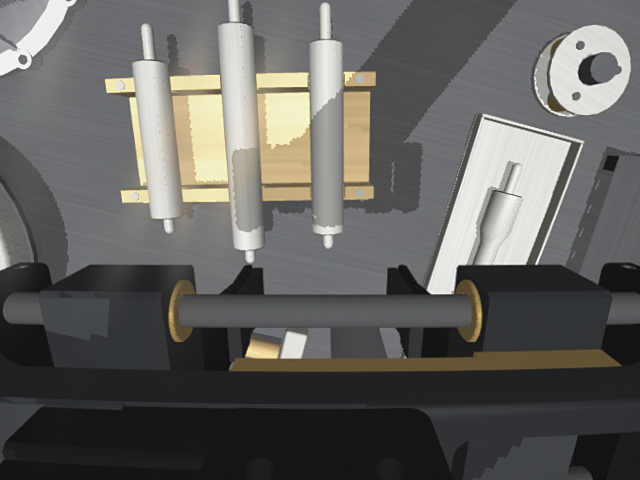

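The rack view has the wanted roller at column ~326, rows 3–248, with the long roller at ~240 and the short one at ~158. The worn roller rests in the tray.

Run:
```python
import cv2
a=cv2.imread("pics/w10.png")
cv2.imwrite("pics/w10a.png",cv2.resize(a[0:90,280:380],None,fx=5,fy=5,interpolation=2))
cv2.imwrite("pics/w10b.png",cv2.resize(a[170:260,280:380],None,fx=5,fy=5,interpolation=2))
```

```text
(no output)
```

View pics/w10a.png

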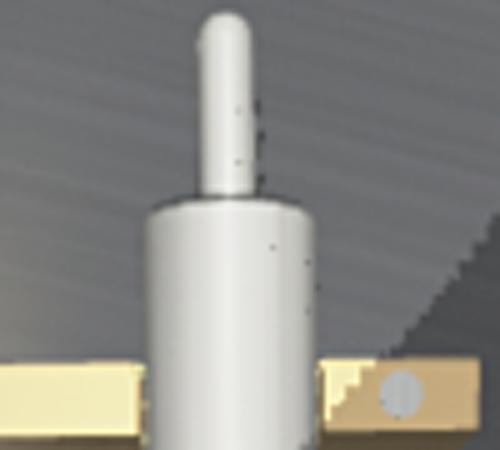

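View pics/w10b.png

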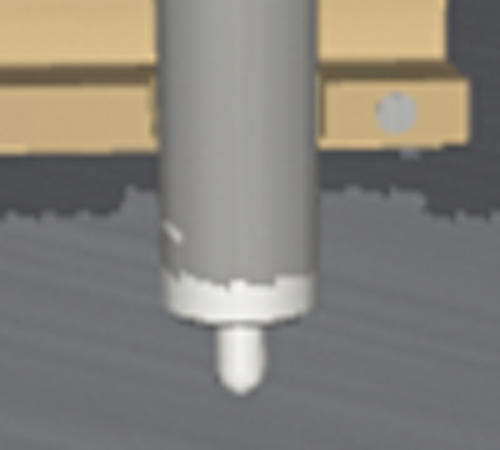

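Run:
```python
from h import *
np.set_printoptions(precision=1,suppress=True)
W=pickle.load(open("w10.pkl","rb"))
a=lambda l:[(280+x/5-.4,y/5-.4) for x,y in l]; b=lambda l:[(280+x/5-.4,170+y/5-.4) for x,y in l]
S=onz(W,a([(227,12)]),50)[0]; P=onz(W,b([(240,394)]),50)[0]
d=P-S; L=np.linalg.norm(d); u=d/L
print(S,P,L,"yaw",np.degrees(np.arctan2(u[1],u[0])),"mid from P",P-104*u,"from S",S+120*u)
M=(P-104*u+S+120*u)/2; M[2]=38; print(M)
cplan(M,tool(np.degrees(np.arctan2(u[1],u[0]))),10)
```

```text
[ 397.7 -278.1   50. ] [ 615.7 -223.4   50. ] 224.70873091603363 yaw 14.089117119835224 mid from P [ 514.8 -248.7   50. ] from S [ 514.1 -248.9   50. ]
[ 514.5 -248.8   38. ]
n=10 |t|=20.4mm |w|=0.05deg
t xyz [-0.  0. -0.] r xyz [-0. -0.  0.]
```

Run:
```python
from h import *
cplan([514.5,-248.8,37],tool(14.09),10)
```

```text
n=10 |t|=20.5mm |w|=0.05deg
t xyz [-0.0091  0.0257 -0.0001] r xyz [-0.     -0.0004  0.    ]
```

Request:
{"method": "apply_moves", "body": {"targets": [{"tx":-0.0091,"ty":0.0257,"tz":-0.0001,"rx":0,"ry":-0.0004,"rz":0,"grip":-0.4},{"tx":-0.0091,"ty":0.0257,"tz":-0.0001,"rx":0,"ry":-0.0004,"rz":0,"grip":-0.4},{"tx":-0.0091,"ty":0.0257,"tz":-0.0001,"rx":0,"ry":-0.0004,"rz":0,"grip":-0.4},{"tx":-0.0091,"ty":0.0257,"tz":-0.0001,"rx":0,"ry":-0.0004,"rz":0,"grip":-0.4},{"tx":-0.0091,"ty":0.0257,"tz":-0.0001,"rx":0,"ry":-0.0004,"rz":0,"grip":-0.4},{"tx":-0.0091,"ty":0.0257,"tz":-0.0001,"rx":0,"ry":-0.0004,"rz":0,"grip":-0.4},{"tx":-0.0091,"ty":0.0257,"tz":-0.0001,"rx":0,"ry":-0.0004,"rz":0,"grip":-0.4}]}}

```text
time: 12.37
ee_pos: [534.2, -242.3, 93.6]
tcp_rot: [[0.97, -0.001, -0.243], [0.243, 0.002, 0.97], [-0.0, -1.0, 0.002]]
force: [0.4, -1.0, 0.2]
opening: 60.9
```

Run:
```python
from h import *
rec((7,-.0091,.0257,-.0001,0,-.0004,0)); st(); shot("wrist","w11")
```

```text
cmd [ 534.5 -243.9   95.1] yaw 13.93 tilt 0.0001
t 12.37 pos [ 534.2 -242.3   93.6] yaw 14.05 tilt -0.0004 down [-0.001  0.002 -1.   ] F [ 0.4 -1.   0.2] op 60.9 q [-0.01  0.3   0.46  1.78 -0.15  1.1   2.32]
```

View pics/w11.png

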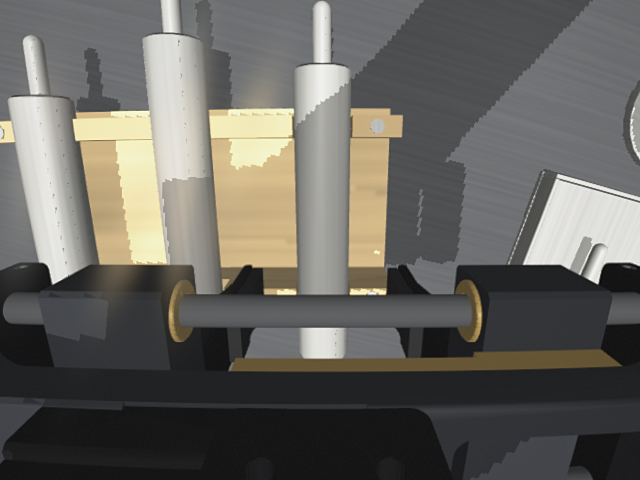

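The fingers are clear and centred on the wanted roller. Going down and gripping.

Request:
{"method": "apply_moves", "body": {"targets": [{"tx":-0.0091,"ty":0.0257,"tz":-0.0001,"rx":0,"ry":-0.0004,"rz":0,"grip":-0.4},{"tx":-0.0091,"ty":0.0257,"tz":-0.0001,"rx":0,"ry":-0.0004,"rz":0,"grip":-0.4},{"tx":-0.0091,"ty":0.0257,"tz":-0.0001,"rx":0,"ry":-0.0004,"rz":0,"grip":-0.4},{"tx":0,"ty":0,"tz":0,"rx":0,"ry":0,"rz":0,"grip":1},{"tx":0,"ty":0,"tz":0,"rx":0,"ry":0,"rz":0,"grip":1},{"tx":0,"ty":0,"tz":0,"rx":0,"ry":0,"rz":0,"grip":1},{"tx":0,"ty":0,"tz":0,"rx":0,"ry":0,"rz":0,"grip":1},{"tx":0,"ty":0,"tz":0,"rx":0,"ry":0,"rz":0,"grip":1},{"tx":0,"ty":0,"tz":0,"rx":0,"ry":0,"rz":0,"grip":1},{"tx":0,"ty":0,"tz":0,"rx":0,"ry":0,"rz":0,"grip":1}], "squeeze": 55}}

```text
time: 13.25
ee_pos: [516.0, -248.8, 38.4]
tcp_rot: [[0.97, 0.002, -0.244], [0.244, 0.001, 0.97], [0.002, -1.0, 0.0]]
force: [-1.3, 1.6, 4.7]
opening: 30.9
```

Request:
{"method": "apply_moves", "body": {"targets": [{"tx":0,"ty":0,"tz":0,"rx":0,"ry":0,"rz":0,"grip":1},{"tx":0,"ty":0,"tz":0,"rx":0,"ry":0,"rz":0,"grip":1},{"tx":0,"ty":0,"tz":0,"rx":0,"ry":0,"rz":0,"grip":1}]}}

```text
time: 13.5
ee_pos: [516.0, -248.9, 38.4]
tcp_rot: [[0.97, 0.002, -0.243], [0.243, 0.001, 0.97], [0.002, -1.0, 0.0]]
force: [0.3, 1.4, 5.4]
opening: 30.9
```

Run:
```python
from h import *
rec((3,-.0091,.0257,-.0001,0,-.0004,0)); st();
```

```text
cmd [ 514.7 -249.    37.2] yaw 14.06 tilt 0.0001
t 13.5 pos [ 516.  -248.9   38.4] yaw 14.09 tilt 0.0024 down [ 0.002  0.001 -1.   ] F [0.3 1.4 5.4] op 30.9 q [ 0.01  0.34  0.46  1.86 -0.18  0.98  2.36]
```

Gripped. Working out the lift, the carry and the insertion waypoints.

```bash
cat >> h.py <<'E'
BAY=np.array([557.9,197.2,75.]); YAW=4.05; OFF=12.
def tcp_for(s,zm,tilt,yaw=YAW,bay=BAY,L=120.):
    """sprung FREE tip at distance s along the axis from the near mouth point (height zm); returns TCP,R"""
    R=tool(yaw,tilt); ux=tool(yaw)[:,0]; Q=bay-100*ux; Q[2]=zm
    M=Q+(s+L)*R[:,0]; return M+R@[0,OFF,0],R
E
python3 - <<'E'
from h import *
p,R=cmd(); p=p+[0,0,150]
t,Rt=tcp_for(12,76,.18); print(t)
plan(t+[0,0,110],Rt,17,p,R)
E
```

```text
[589.83577255 199.46117397  87.82577938]
n=17 |t|=26.8mm |w|=0.84deg
t xyz [0.0116 0.0001 0.0338] r xyz [-0.0005  0.0051 -0.0053]
```

Request:
{"method": "apply_moves", "body": {"targets": [{"tx":0,"ty":-0.02,"tz":0,"rx":0,"ry":0,"rz":0,"grip":1},{"tx":0,"ty":-0.04,"tz":0,"rx":0,"ry":0,"rz":0,"grip":1},{"tx":0,"ty":-0.04,"tz":0,"rx":0,"ry":0,"rz":0,"grip":1},{"tx":0,"ty":-0.04,"tz":0,"rx":0,"ry":0,"rz":0,"grip":1},{"tx":0,"ty":-0.04,"tz":0,"rx":0,"ry":0,"rz":0,"grip":1},{"tx":0,"ty":-0.02,"tz":0,"rx":0,"ry":0,"rz":0,"grip":1},{"tx":0,"ty":0,"tz":0,"rx":0,"ry":0,"rz":0,"grip":1}]}}

```text
time: 14.08
ee_pos: [516.4, -250.3, 190.7]
tcp_rot: [[0.97, 0.006, -0.243], [0.243, -0.001, 0.97], [0.005, -1.0, -0.003]]
force: [1.3, -0.0, -3.2]
opening: 30.9
```

Run:
```python
from h import *
rec((5,0,-.04,0,0,0,0)); st(); shot("wrist","w12")
```

```text
cmd [ 514.7 -249.1  187.2] yaw 14.06 tilt 0.0001
t 14.08 pos [ 516.4 -250.3  190.7] yaw 14.04 tilt 0.0054 down [ 0.006 -0.001 -1.   ] F [ 1.3 -0.  -3.2] op 30.9 q [-0.03  0.18  0.49  1.71 -0.09  1.27  2.3 ]
```

View pics/w12.png

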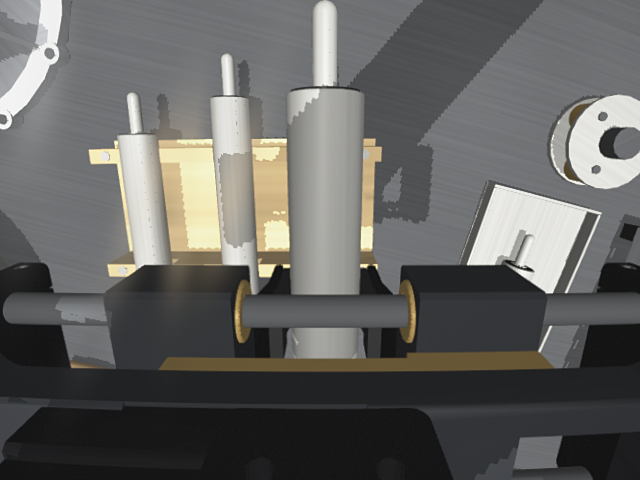

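Only the wanted roller left the rack. Its tube end shows at row 88 against 94 for the worn one, so it sits ~2.3 mm further towards its sprung end in the grip, and I'll allow for that.

Run:
```python
from h import *
st()
t,Rt=tcp_for(12,76,.18,L=122.3); print(t)
cplan(t+[0,0,90],Rt,17)
```

```text
t 14.13 pos [ 515.3 -249.6  188.1] yaw 14.06 tilt 0.0023 down [ 0.002  0.    -1.   ] F [-0.2  0.5 -3.3] op 30.9 q [-0.03  0.18  0.49  1.71 -0.09  1.26  2.3 ]
[592.09296227 199.62099157  88.2375474 ]
n=17 |t|=26.8mm |w|=0.84deg
t xyz [0.0116 0.0016 0.0338] r xyz [-0.0005  0.0051 -0.0053]
```

Request:
{"method": "apply_moves", "body": {"targets": [{"tx":0.0116,"ty":0.0016,"tz":0.0338,"rx":-0.0005,"ry":0.0051,"rz":-0.0053,"grip":1},{"tx":0.0116,"ty":0.0016,"tz":0.0338,"rx":-0.0005,"ry":0.0051,"rz":-0.0053,"grip":1},{"tx":0.0116,"ty":0.0016,"tz":0.0338,"rx":-0.0005,"ry":0.0051,"rz":-0.0053,"grip":1},{"tx":0.0116,"ty":0.0016,"tz":0.0338,"rx":-0.0005,"ry":0.0051,"rz":-0.0053,"grip":1},{"tx":0.0116,"ty":0.0016,"tz":0.0338,"rx":-0.0005,"ry":0.0051,"rz":-0.0053,"grip":1},{"tx":0.0116,"ty":0.0016,"tz":0.0338,"rx":-0.0005,"ry":0.0051,"rz":-0.0053,"grip":1},{"tx":0.0116,"ty":0.0016,"tz":0.0338,"rx":-0.0005,"ry":0.0051,"rz":-0.0053,"grip":1},{"tx":0.0116,"ty":0.0016,"tz":0.0338,"rx":-0.0005,"ry":0.0051,"rz":-0.0053,"grip":1},{"tx":0.0116,"ty":0.0016,"tz":0.0338,"rx":-0.0005,"ry":0.0051,"rz":-0.0053,"grip":1}]}}

```text
time: 14.88
ee_pos: [543.4, -8.7, 176.1]
tcp_rot: [[0.984, 0.09, -0.152], [0.152, 0.01, 0.988], [0.091, -0.996, -0.003]]
force: [0.6, -0.8, -2.9]
opening: 31.0
```

Request:
{"method": "apply_moves", "body": {"targets": [{"tx":0.0116,"ty":0.0016,"tz":0.0338,"rx":-0.0005,"ry":0.0051,"rz":-0.0053,"grip":1},{"tx":0.0116,"ty":0.0016,"tz":0.0338,"rx":-0.0005,"ry":0.0051,"rz":-0.0053,"grip":1},{"tx":0.0116,"ty":0.0016,"tz":0.0338,"rx":-0.0005,"ry":0.0051,"rz":-0.0053,"grip":1},{"tx":0.0116,"ty":0.0016,"tz":0.0338,"rx":-0.0005,"ry":0.0051,"rz":-0.0053,"grip":1},{"tx":0.0116,"ty":0.0016,"tz":0.0338,"rx":-0.0005,"ry":0.0051,"rz":-0.0053,"grip":1},{"tx":0.0116,"ty":0.0016,"tz":0.0338,"rx":-0.0005,"ry":0.0051,"rz":-0.0053,"grip":1},{"tx":0.0116,"ty":0.0016,"tz":0.0338,"rx":-0.0005,"ry":0.0051,"rz":-0.0053,"grip":1},{"tx":0.0116,"ty":0.0016,"tz":0.0338,"rx":-0.0005,"ry":0.0051,"rz":-0.0053,"grip":1},{"tx":0,"ty":0,"tz":0,"rx":0,"ry":0,"rz":0,"grip":1},{"tx":0,"ty":0,"tz":0,"rx":0,"ry":0,"rz":0,"grip":1}]}}

```text
time: 15.72
ee_pos: [589.1, 201.4, 174.8]
tcp_rot: [[0.982, 0.174, -0.075], [0.075, 0.011, 0.997], [0.174, -0.985, -0.002]]
force: [-0.3, -1.3, -4.0]
opening: 30.7
```

Run:
```python
from h import *
rec((17,.0116,.0016,.0338,-.0005,.0051,-.0053)); st(); shot("wrist","w13"); st()
t,Rt=tcp_for(12,76,.18,L=122.3)
cplan(t,Rt,5)
```

```text
cmd [591.3 199.7 178.5] yaw 4.1 tilt 0.1807
t 15.72 pos [589.1 201.4 174.8] yaw 4.35 tilt 0.1752 down [ 0.174  0.011 -0.985] F [-0.3 -1.3 -4. ] op 30.7 q [-0.53  0.16  0.13  1.75  0.04  1.06  1.23]
t 15.77 pos [589.6 199.2 175.2] yaw 4.2 tilt 0.1756 down [ 0.174  0.01  -0.985] F [ 0.4 -0.9 -3.5] op 30.8 q [-0.52  0.16  0.13  1.75  0.04  1.06  1.23]
n=5 |t|=18.0mm |w|=0.01deg
t xyz [-0.0041  0.0237 -0.    ] r xyz [0.     0.0001 0.0001]
```

View pics/w13.png

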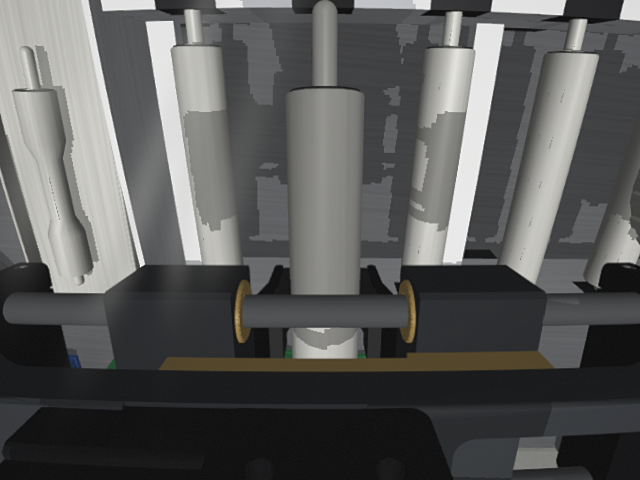

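```bash
cat >> h.py <<'E'
def avg(n=6):
    from station import ctrl,imaging
    P=[];Q=[]
    for _ in range(n):
        imaging.get_image("wrist"); s=ctrl.sense(); P.append(s["ee_pos"]); Q.append(s["tcp_rot"]); F=s["force"]
    P=np.array(P); R=Ro.from_matrix(Q).mean().as_matrix()
    print("avg",np.round(P.mean(0),2),"sd",np.round(P.std(0),2),"yaw",np.round(np.degrees(np.arctan2(R[1,0],R[0,0])),2),"tilt",round(np.arcsin(R[2,0]),4),"roll",round(R[2,2],4),"F",np.round(F,1))
    return P.mean(0),R
E
python3 - <<'E'
from h import *
p,R=avg(); pickle.dump((p,R),open("act.pkl","wb"))
t,Rt=tcp_for(12,76,.18,L=122.3); print(t)
plan(t,Rt,5,p,R)
E
```

```text
avg [590.9  197.96 177.22] sd [0.43 0.3  0.82] yaw 4.01 tilt 0.1788 roll -0.0016 F [-0.2  0.7 -3.4]
[592.09296227 199.62099157  88.2375474 ]
n=5 |t|=17.8mm |w|=0.03deg
t xyz [-0.0039  0.0234  0.0004] r xyz [ 0.0002 -0.0001 -0.0001]
```

Request:
{"method": "apply_moves", "body": {"targets": [{"tx":-0.004,"ty":0.0237,"tz":0,"rx":0,"ry":0,"rz":0,"grip":1},{"tx":-0.004,"ty":0.0237,"tz":0,"rx":0,"ry":0,"rz":0,"grip":1},{"tx":-0.004,"ty":0.0237,"tz":0,"rx":0,"ry":0,"rz":0,"grip":1},{"tx":-0.004,"ty":0.0237,"tz":0,"rx":0,"ry":0,"rz":0,"grip":1},{"tx":-0.004,"ty":0.0237,"tz":0,"rx":0,"ry":0,"rz":0,"grip":1},{"tx":0,"ty":0,"tz":0,"rx":0,"ry":0,"rz":0,"grip":1},{"tx":0,"ty":0,"tz":0,"rx":0,"ry":0,"rz":0,"grip":1},{"tx":0,"ty":0,"tz":0,"rx":0,"ry":0,"rz":0,"grip":1}]}}

```text
time: 16.73
ee_pos: [593.5, 199.8, 89.7]
tcp_rot: [[0.981, 0.181, -0.071], [0.07, 0.013, 0.997], [0.182, -0.983, 0.0]]
force: [0.1, 0.5, -2.4]
opening: 30.8
```

Run:
```python
from h import *
rec((5,-.004,.0237,0,0,0,0)); avg(4); shot("wrist","w14"); shot("side","s14")
a=cv2.imread("pics/w14.png"); cv2.imwrite("pics/w14c.png",cv2.resize(a[0:130,200:450],None,fx=3.2,fy=3.2,interpolation=2))
a=cv2.imread("pics/s14.png")[150:300,200:400]; cv2.imwrite("pics/s14c.png",cv2.resize(a,None,fx=4,fy=4,interpolation=2))
```

```text
cmd [592.6 199.8  88.3] yaw 4.1 tilt 0.1807
avg [593.69 200.09  90.11] sd [0.13 0.04 0.15] yaw 4.08 tilt 0.1835 roll 0.0006 F [-0.6 -0.1 -3.7]
```

View pics/w14c.png

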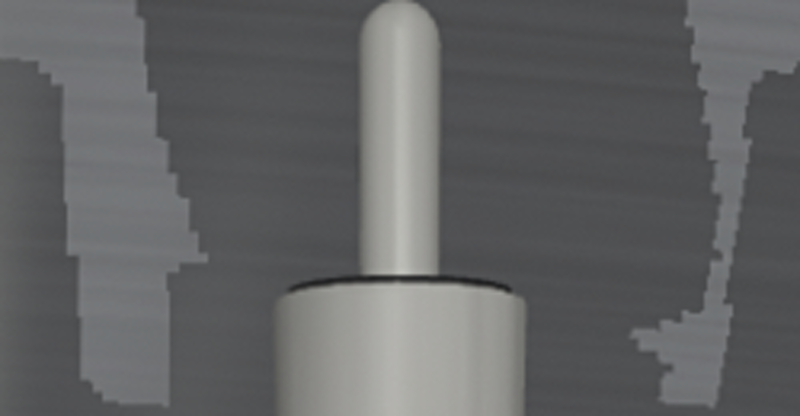

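View pics/s14c.png

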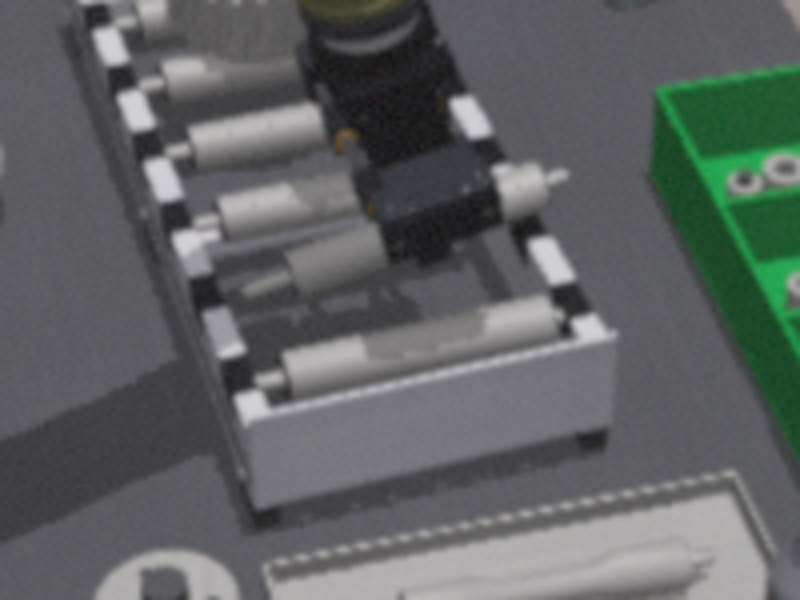

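Request:
{"method": "apply_moves", "body": {"targets": [{"tx":-0.006,"ty":0,"tz":0,"rx":0,"ry":0,"rz":0,"grip":1},{"tx":-0.006,"ty":0,"tz":0,"rx":0,"ry":0,"rz":0,"grip":1},{"tx":0,"ty":0,"tz":0,"rx":0,"ry":0,"rz":0,"grip":1},{"tx":0,"ty":0,"tz":0,"rx":0,"ry":0,"rz":0,"grip":1}]}}

```text
time: 17.37
ee_pos: [583.2, 199.2, 86.6]
tcp_rot: [[0.981, 0.179, -0.072], [0.071, 0.012, 0.997], [0.179, -0.984, -0.0]]
force: [0.1, 0.0, -3.3]
opening: 30.7
```

Run:
```python
from h import *
rec((2,-.006,0,0,0,0,0)); avg(3); W=shot("wrist","w15"); shot("side","s15")
a=cv2.imread("pics/w15.png"); cv2.imwrite("pics/w15c.png",cv2.resize(a[0:130,200:450],None,fx=3.2,fy=3.2,interpolation=2))
a=cv2.imread("pics/s15.png")[180:260,220:380]; cv2.imwrite("pics/s15c.png",cv2.resize(a,None,fx=5,fy=5,interpolation=2))
ux=tool(YAW)[:,0]; uy=tool(YAW)[:,2]
Q=BAY-100*ux
pts={"mouth":Q,"cup top edge":Q+[0,0,12],"cup+20y":Q+20*uy+[0,0,12]}
print({k:np.round(proj(W,v)[0],1) for k,v in pts.items()})
```

```text
cmd [583.7 199.1  86.7] yaw 4.1 tilt 0.1807
avg [583.72 199.18  86.77] sd [0.14 0.03 0.04] yaw 4.11 tilt 0.181 roll -0.0004 F [-0.8  0.2 -2.3]
{'mouth': array([324.3, -11.8]), 'cup top edge': array([324.2, -19.1]), 'cup+20y': array([381.1, -18.6])}
```

View pics/w15c.png

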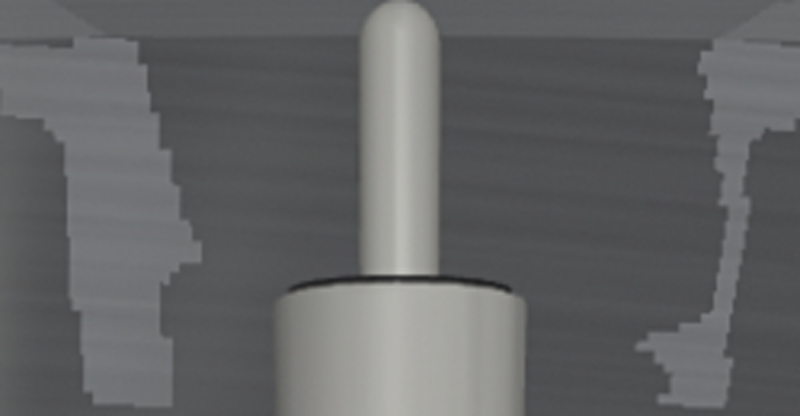

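View pics/s15c.png

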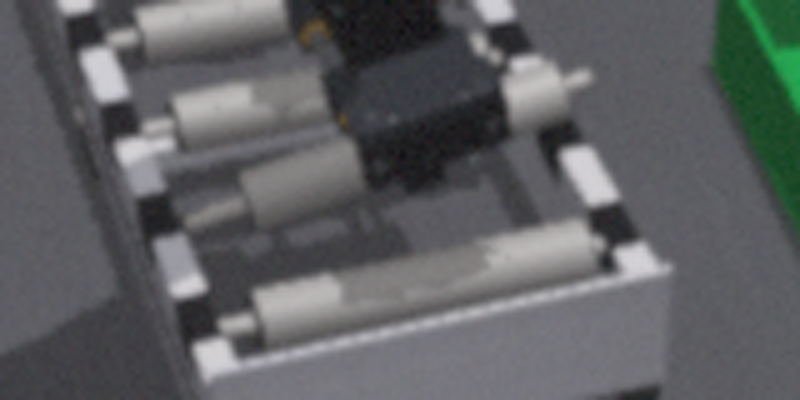

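The stub axis (column 325) lines up with the predicted mouth (324.3). I'll advance 9 mm into the hole and watch the force.

Request:
{"method": "apply_moves", "body": {"targets": [{"tx":-0.004,"ty":0,"tz":0,"rx":0,"ry":0,"rz":0,"grip":1},{"tx":-0.004,"ty":0,"tz":0,"rx":0,"ry":0,"rz":0,"grip":1},{"tx":-0.004,"ty":0,"tz":0,"rx":0,"ry":0,"rz":0,"grip":1},{"tx":0,"ty":0,"tz":0,"rx":0,"ry":0,"rz":0,"grip":1},{"tx":0,"ty":0,"tz":0,"rx":0,"ry":0,"rz":0,"grip":1},{"tx":0,"ty":0,"tz":0,"rx":0,"ry":0,"rz":0,"grip":1}]}}

```text
time: 18.12
ee_pos: [575.0, 198.5, 85.2]
tcp_rot: [[0.981, 0.18, -0.071], [0.07, 0.013, 0.997], [0.18, -0.984, -0.0]]
force: [-0.4, 1.0, -2.6]
opening: 30.6
```

Run:
```python
from h import *
rec((3,-.004,0,0,0,0,0)); avg(3); W=shot("wrist","w16")
a=cv2.imread("pics/w16.png"); cv2.imwrite("pics/w16c.png",cv2.resize(a[0:130,200:450],None,fx=3.2,fy=3.2,interpolation=2))
```

```text
cmd [574.9 198.5  85.1] yaw 4.1 tilt 0.1807
avg [575.08 198.54  85.21] sd [0.01 0.02 0.02] yaw 4.1 tilt 0.1811 roll -0.0003 F [-0.2 -0.4 -2.7]
```

View pics/w16c.png

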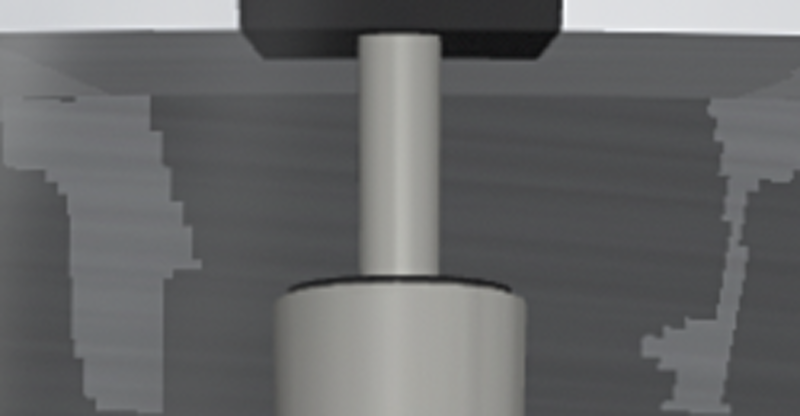

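The stub is in the black cup, centred, with no contact force. I'll press it against the spring along the axis.

Request:
{"method": "apply_moves", "body": {"targets": [{"tx":-0.005,"ty":0,"tz":0,"rx":0,"ry":0,"rz":0,"grip":1},{"tx":-0.005,"ty":0,"tz":0,"rx":0,"ry":0,"rz":0,"grip":1},{"tx":-0.005,"ty":0,"tz":0,"rx":0,"ry":0,"rz":0,"grip":1},{"tx":-0.005,"ty":0,"tz":0,"rx":0,"ry":0,"rz":0,"grip":1},{"tx":-0.005,"ty":0,"tz":0,"rx":0,"ry":0,"rz":0,"grip":1},{"tx":-0.005,"ty":0,"tz":0,"rx":0,"ry":0,"rz":0,"grip":1},{"tx":0,"ty":0,"tz":0,"rx":0,"ry":0,"rz":0,"grip":1},{"tx":0,"ty":0,"tz":0,"rx":0,"ry":0,"rz":0,"grip":1}]}}

```text
time: 18.98
ee_pos: [557.1, 197.3, 83.9]
tcp_rot: [[0.979, 0.189, -0.071], [0.07, 0.015, 0.997], [0.19, -0.982, 0.001]]
force: [9.8, -0.6, -1.9]
opening: 30.7
```

Run:
```python
from h import *
rec((6,-.005,0,0,0,0,0)); p,R=avg(3); W=shot("wrist","w17")
a=cv2.imread("pics/w17.png"); cv2.imwrite("pics/w17c.png",cv2.resize(a[0:130,200:450],None,fx=3.2,fy=3.2,interpolation=2))
M=p-R@[0,12,0]-2.3*R[:,0]; ux=tool(YAW)[:,0]
for n,d in (("sprung tube end",-86),("plain tube end",86),("plain tip",104)):
    X=M+d*R[:,0]; print(n,"x",np.round((X-BAY)@ux,1),"y",np.round((X-BAY)@tool(YAW)[:,2],1),"z",np.round(X[2],1))
```

```text
cmd [552.8 196.9  81.1] yaw 4.1 tilt 0.1807
avg [557.23 197.31  83.9 ] sd [0.03 0.   0.02] yaw 4.07 tilt 0.1908 roll 0.0014 F [ 8.8 -0.8 -1.9]
sprung tube end x -89.6 y 0.1 z 78.9
plain tube end x 79.2 y 0.2 z 111.6
plain tip x 96.9 y 0.2 z 115.0
```

View pics/w17c.png

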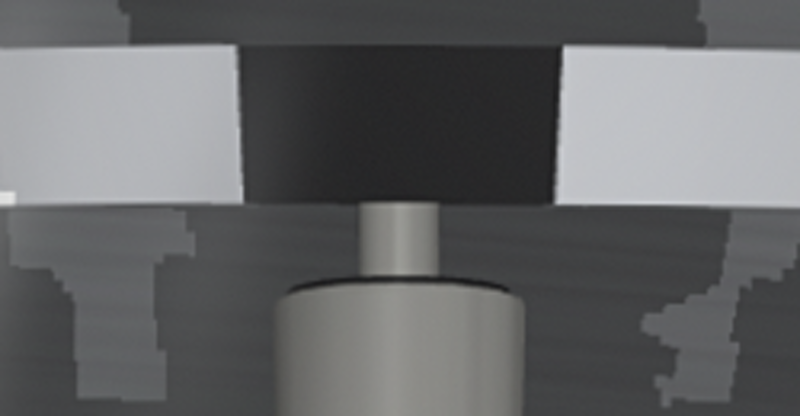

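Request:
{"method": "apply_moves", "body": {"targets": [{"tx":-0.005,"ty":0,"tz":0,"rx":0,"ry":0,"rz":0,"grip":1},{"tx":-0.005,"ty":0,"tz":0,"rx":0,"ry":0,"rz":0,"grip":1},{"tx":0,"ty":0,"tz":0,"rx":0,"ry":0,"rz":0,"grip":1},{"tx":0,"ty":0,"tz":0,"rx":0,"ry":0,"rz":0,"grip":1},{"tx":0,"ty":0,"tz":0,"rx":0,"ry":0,"rz":0,"grip":1}]}}

```text
time: 19.6
ee_pos: [551.4, 196.9, 83.4]
tcp_rot: [[0.979, 0.192, -0.071], [0.069, 0.016, 0.997], [0.193, -0.981, 0.002]]
force: [11.6, -0.0, -1.7]
opening: 30.8
```

```bash
cat >> h.py <<'E'
def ends(p,R,e=-2.3):
    M=p-R@[0,OFF,0]+e*R[:,0]; ux=tool(YAW)[:,0]
    for n,d in (("sprung tube end",-86),("plain tube end",86),("plain tip",104)):
        X=M+d*R[:,0]; print(n,"x",np.round((X-BAY)@ux,1),"y",np.round((X-BAY)@tool(YAW)[:,2],1),"z",np.round(X[2],1))
E
python3 - <<'E'
from h import *
rec((2,-.005,0,0,0,0,0)); p,R=avg(3); W=shot("wrist","w18")
a=cv2.imread("pics/w18.png"); cv2.imwrite("pics/w18c.png",cv2.resize(a[0:130,200:450],None,fx=3.2,fy=3.2,interpolation=2))
ends(p,R)
pc,Rc=cmd(); u=tool(YAW)[:,0]; P=BAY-103*u; P[2]=75
Rt=tool(4.05,0); T=P+Rt@Rc.T@(pc-P)
print(T); cplan(T,Rt,8)
E
```

```text
cmd [545.5 196.4  79.7] yaw 4.1 tilt 0.1807
avg [551.45 196.92  83.43] sd [0.   0.02 0.01] yaw 4.05 tilt 0.194 roll 0.0021 F [12.4 -0.4 -1.6]
sprung tube end x -95.4 y 0.1 z 78.2
plain tube end x 73.4 y 0.2 z 111.3
plain tip x 91.0 y 0.2 z 114.8
[544.84339228 196.26060748  63.35516241]
n=8 |t|=2.0mm |w|=1.29deg
t xyz [-0.0004  0.0027 -0.    ] r xyz [0.     0.0001 0.0113]
```

View pics/w18c.png

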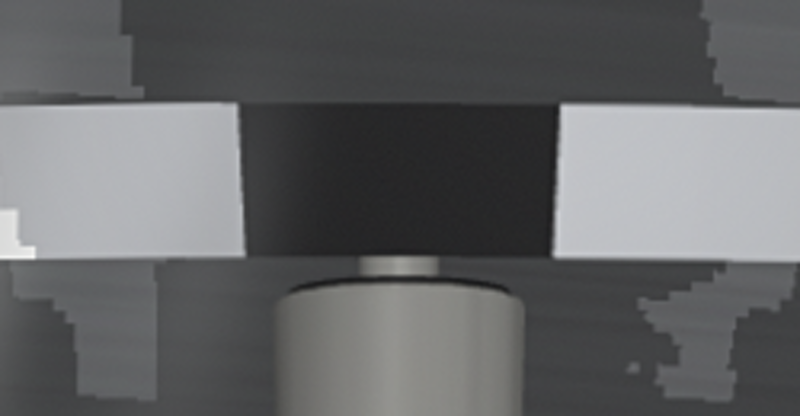

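Run:
```python
from h import *
cplan([544.8,196.3,61.8],tool(4.1,-.01),8)
```

```text
n=8 |t|=2.2mm |w|=1.37deg
t xyz [-0.0004  0.003  -0.    ] r xyz [ 0.     -0.      0.0119]
```

Request:
{"method": "apply_moves", "body": {"targets": [{"tx":-0.0004,"ty":0.003,"tz":0,"rx":0,"ry":0,"rz":0.0119,"grip":1},{"tx":-0.0004,"ty":0.003,"tz":0,"rx":0,"ry":0,"rz":0.0119,"grip":1},{"tx":-0.0004,"ty":0.003,"tz":0,"rx":0,"ry":0,"rz":0.0119,"grip":1},{"tx":-0.0004,"ty":0.003,"tz":0,"rx":0,"ry":0,"rz":0.0119,"grip":1},{"tx":-0.0004,"ty":0.003,"tz":0,"rx":0,"ry":0,"rz":0.0119,"grip":1},{"tx":-0.0004,"ty":0.003,"tz":0,"rx":0,"ry":0,"rz":0.0119,"grip":1},{"tx":-0.0004,"ty":0.003,"tz":0,"rx":0,"ry":0,"rz":0.0119,"grip":1},{"tx":-0.0004,"ty":0.003,"tz":0,"rx":0,"ry":0,"rz":0.0119,"grip":1},{"tx":0,"ty":0,"tz":0,"rx":0,"ry":0,"rz":0,"grip":1},{"tx":0,"ty":0,"tz":0,"rx":0,"ry":0,"rz":0,"grip":1}]}}

```text
time: 20.63
ee_pos: [551.1, 196.6, 63.7]
tcp_rot: [[0.998, 0.003, -0.07], [0.07, 0.001, 0.998], [0.003, -1.0, 0.001]]
force: [11.0, 0.9, -3.3]
opening: 31.0
```

Run:
```python
from h import *
rec((8,-.0004,.003,0,0,0,.0119)); p,R=avg(4); ends(p,R); W=shot("wrist","w19"); shot("side","s19"); shot("top","t19")
a=cv2.imread("pics/s19.png")[180:260,220:380]; cv2.imwrite("pics/s19c.png",cv2.resize(a,None,fx=5,fy=5,interpolation=2))
```

```text
cmd [544.8 196.3  61.6] yaw 4.09 tilt -0.0097
avg [550.98 196.67  63.85] sd [0.02 0.02 0.07] yaw 4.04 tilt 0.0036 roll 0.0012 F [11.6  0.4 -4. ]
sprung tube end x -95.3 y -0.0 z 75.5
plain tube end x 76.7 y -0.1 z 76.2
plain tip x 94.7 y -0.1 z 76.2
```

View pics/w19.png

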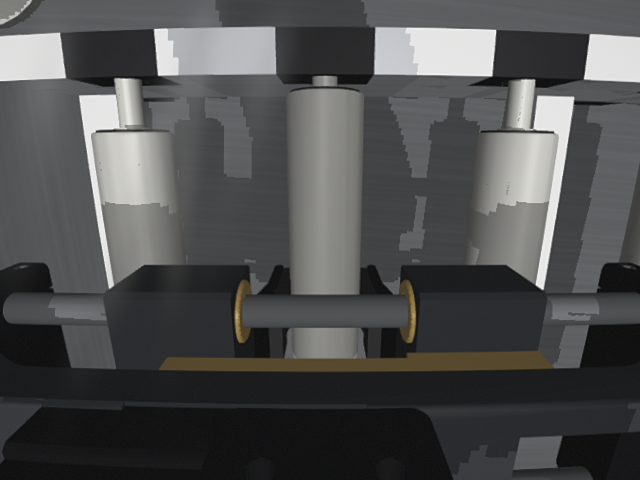

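View pics/s19c.png

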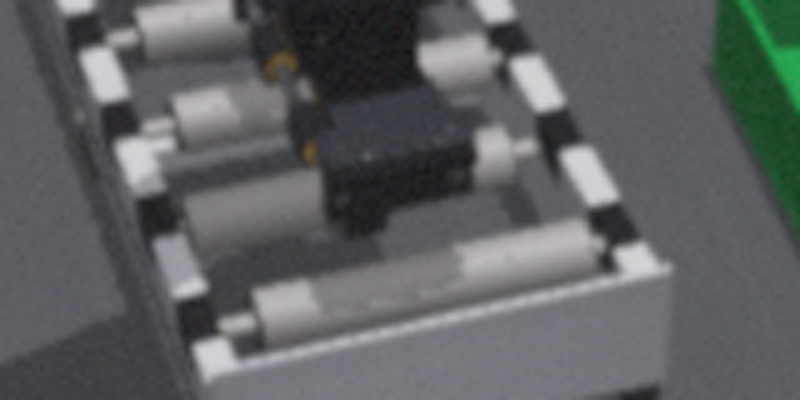

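The plain end is down inside the far rail and level. Letting the spring carry it towards the far recess in a controlled way.

Request:
{"method": "apply_moves", "body": {"targets": [{"tx":0.003,"ty":0.0004,"tz":0,"rx":0,"ry":0,"rz":0,"grip":1},{"tx":0.003,"ty":0.0004,"tz":0,"rx":0,"ry":0,"rz":0,"grip":1},{"tx":0.003,"ty":0,"tz":0,"rx":0,"ry":0,"rz":0,"grip":1},{"tx":0.003,"ty":0,"tz":0,"rx":0,"ry":0,"rz":0,"grip":1},{"tx":0.003,"ty":0,"tz":0,"rx":0,"ry":0,"rz":0,"grip":1},{"tx":0,"ty":0,"tz":0,"rx":0,"ry":0,"rz":0,"grip":1},{"tx":0,"ty":0,"tz":0,"rx":0,"ry":0,"rz":0,"grip":1}]}}

```text
time: 21.57
ee_pos: [559.9, 197.3, 62.4]
tcp_rot: [[0.997, -0.001, -0.071], [0.071, 0.001, 0.997], [-0.001, -1.0, 0.001]]
force: [7.1, 0.9, -3.6]
opening: 30.7
```

Run:
```python
from h import *
rec((2,.003,.0004,0,0,0,0),(3,.003,0,0,0,0,0)); p,R=avg(4); ends(p,R); W=shot("wrist","w20"); shot("side","s20"); 
a=cv2.imread("pics/s20.png")[180:260,220:380]; cv2.imwrite("pics/s20c.png",cv2.resize(a,None,fx=5,fy=5,interpolation=2))
```

```text
cmd [556.  197.1  60.9] yaw 4.09 tilt -0.0097
avg [559.84 197.36  62.41] sd [0.01 0.01 0.01] yaw 4.07 tilt -0.0011 roll 0.0006 F [ 7.2 -0.8 -3. ]
sprung tube end x -86.3 y -0.0 z 74.5
plain tube end x 85.7 y 0.0 z 74.3
plain tip x 103.7 y 0.0 z 74.3
```

View pics/w20.png

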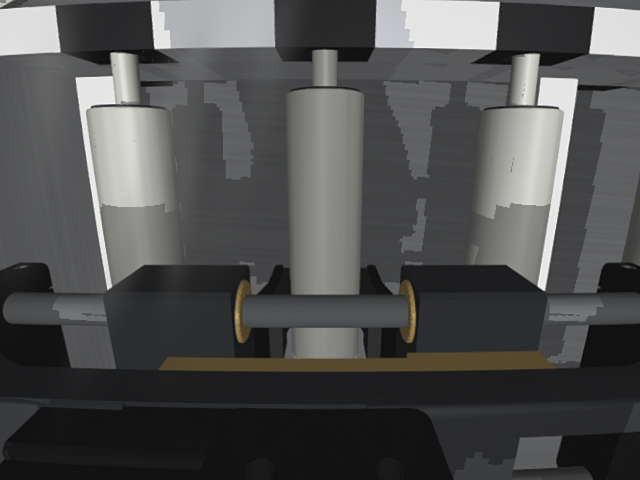

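View pics/s20c.png

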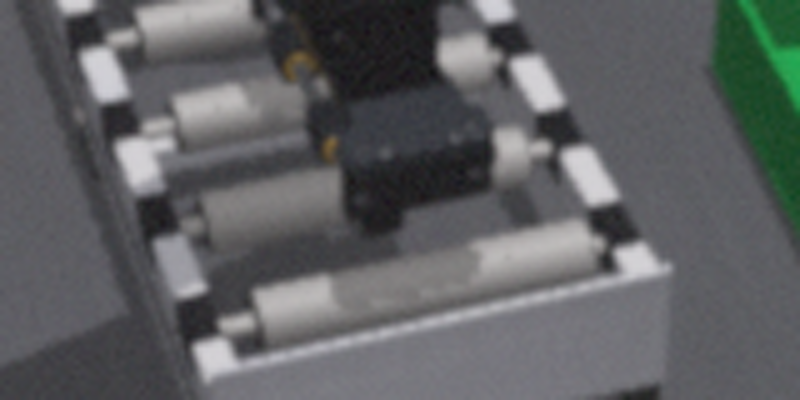

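Request:
{"method": "apply_moves", "body": {"targets": [{"tx":0.0025,"ty":0,"tz":0,"rx":0,"ry":0,"rz":0,"grip":1},{"tx":0.0025,"ty":0,"tz":0,"rx":0,"ry":0,"rz":0,"grip":1},{"tx":0.0025,"ty":0,"tz":0,"rx":0,"ry":0,"rz":-0.001,"grip":1},{"tx":0.0025,"ty":0,"tz":0,"rx":0,"ry":0,"rz":-0.001,"grip":1},{"tx":0,"ty":0,"tz":0,"rx":0,"ry":0,"rz":-0.001,"grip":1},{"tx":0,"ty":0,"tz":0,"rx":0,"ry":0,"rz":0,"grip":1},{"tx":0,"ty":0,"tz":0,"rx":0,"ry":0,"rz":0,"grip":1}]}}

```text
time: 22.45
ee_pos: [565.3, 197.8, 61.7]
tcp_rot: [[0.997, 0.001, -0.071], [0.071, 0.0, 0.997], [0.001, -1.0, 0.0]]
force: [4.6, -0.0, -1.6]
opening: 30.7
```

Run:
```python
from h import *
rec((2,.0025,0,0,0,0,0),(2,.0025,0,0,0,0,-.001),(1,0,0,0,0,0,-.001)); p,R=avg(4); ends(p,R); W=shot("wrist","w21")
```

```text
cmd [563.5 197.7  60.8] yaw 4.09 tilt -0.0037
avg [565.29 197.79  61.73] sd [0.01 0.02 0.01] yaw 4.08 tilt 0.0007 roll 0.0001 F [ 5.   0.2 -1. ]
sprung tube end x -80.9 y 0.0 z 73.7
plain tube end x 91.1 y 0.1 z 73.8
plain tip x 109.1 y 0.1 z 73.8
```

View pics/w21.png

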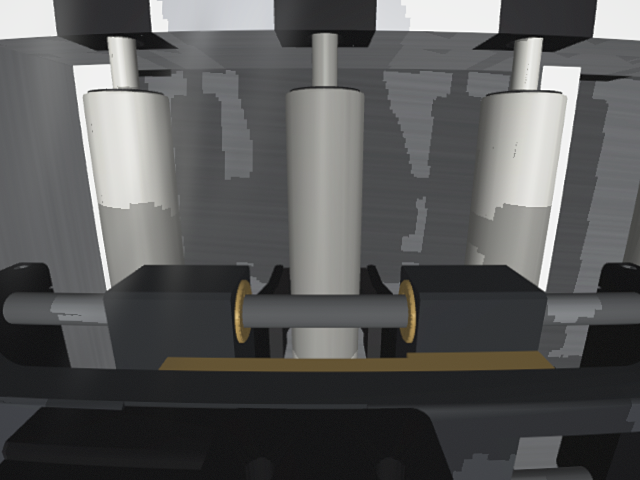

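It's nearly home, with its tube end level with the neighbours'. I'll nudge it the last bit and then open.

Request:
{"method": "apply_moves", "body": {"targets": [{"tx":0.002,"ty":0,"tz":0,"rx":0,"ry":0,"rz":0,"grip":1},{"tx":0.002,"ty":0,"tz":0,"rx":0,"ry":0,"rz":0,"grip":1},{"tx":0,"ty":0,"tz":0,"rx":0,"ry":0,"rz":0,"grip":1},{"tx":0,"ty":0,"tz":0,"rx":0,"ry":0,"rz":0,"grip":1}]}}

```text
time: 23.03
ee_pos: [566.0, 197.8, 61.3]
tcp_rot: [[0.997, -0.005, -0.071], [0.071, -0.001, 0.997], [-0.005, -1.0, -0.0]]
force: [-0.8, -0.6, 5.4]
opening: 30.6
```

Request:
{"method": "apply_moves", "body": {"targets": [{"tx":0,"ty":0,"tz":0,"rx":0,"ry":0,"rz":0,"grip":-0.2},{"tx":0,"ty":0,"tz":0,"rx":0,"ry":0,"rz":0,"grip":-0.2},{"tx":0,"ty":0,"tz":0,"rx":0,"ry":0,"rz":0,"grip":-0.2},{"tx":0,"ty":0,"tz":0,"rx":0,"ry":0,"rz":0,"grip":-0.4},{"tx":0,"ty":0,"tz":0,"rx":0,"ry":0,"rz":0,"grip":-0.4},{"tx":0,"ty":0,"tz":0,"rx":0,"ry":0,"rz":0,"grip":-0.4}]}}

```text
time: 23.53
ee_pos: [566.3, 197.9, 60.5]
tcp_rot: [[0.997, -0.004, -0.072], [0.072, -0.001, 0.997], [-0.004, -1.0, -0.0]]
force: [1.2, -0.2, 0.1]
opening: 58.7
```

Run:
```python
from h import *
rec((2,.002,0,0,0,0,0)); p,R=avg(2); W=shot("wrist","w22"); st()
```

```text
cmd [566.5 197.9  60.8] yaw 4.09 tilt -0.0037
avg [566.41 197.93  60.61] sd [0.03 0.01 0.03] yaw 4.1 tilt -0.0039 roll -0.0005 F [-0.6 -1.   0.2]
t 23.68 pos [566.5 197.9  60.7] yaw 4.1 tilt -0.0038 down [-0.004 -0.001 -1.   ] F [-0.5 -0.7 -1. ] op 60.2 q [-0.48  0.35  0.12  1.76 -0.05  1.04  1.3 ]
```

View pics/w22.png

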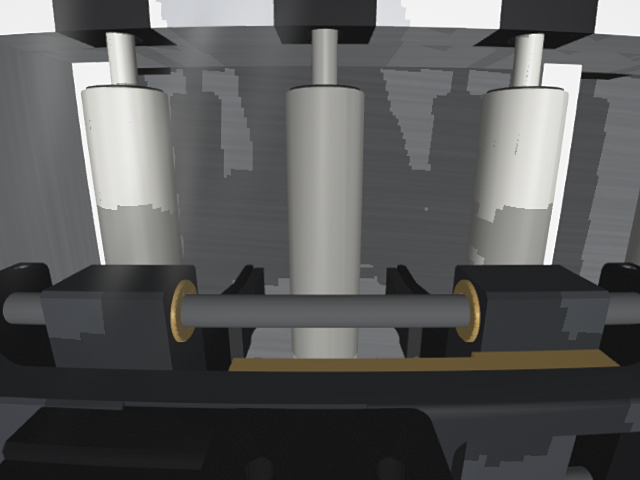

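Let go, and its tube end (row 87) lines up with its neighbours' (88, 87). I'll back off to the first viewing pose to check both stubs.

Request:
{"method": "apply_moves", "body": {"targets": [{"tx":0,"ty":-0.02,"tz":0,"rx":0,"ry":0,"rz":0,"grip":-0.4},{"tx":0,"ty":-0.03,"tz":0,"rx":0,"ry":0,"rz":0,"grip":-0.4},{"tx":0,"ty":-0.03,"tz":0,"rx":0,"ry":0,"rz":0,"grip":-0.4},{"tx":0.01,"ty":-0.035,"tz":0,"rx":0,"ry":0,"rz":0,"grip":-0.4},{"tx":0.02,"ty":-0.035,"tz":0,"rx":0,"ry":0,"rz":0,"grip":-0.4},{"tx":0.025,"ty":-0.035,"tz":0,"rx":0,"ry":0,"rz":0,"grip":-0.4},{"tx":0.025,"ty":-0.035,"tz":0,"rx":0,"ry":0,"rz":0,"grip":-0.4},{"tx":0.003,"ty":-0.02,"tz":0,"rx":0,"ry":0,"rz":0,"grip":-0.4},{"tx":0,"ty":0,"tz":0,"rx":0,"ry":0,"rz":0,"grip":-0.4},{"tx":0,"ty":0,"tz":0,"rx":0,"ry":0,"rz":0,"grip":-0.4}]}}

```text
time: 24.52
ee_pos: [629.6, 202.5, 240.9]
tcp_rot: [[0.997, -0.003, -0.071], [0.071, -0.0, 0.997], [-0.003, -1.0, -0.0]]
force: [-0.2, 0.7, -0.7]
opening: 60.7
```

Run:
```python
from h import *
st(); W=shot("wrist","w23"); shot("top","t23"); shot("side","s23")
a=cv2.imread("pics/w23.png")
x=cv2.resize(a[0:90,200:440],None,fx=3.3,fy=3.3,interpolation=2); y=cv2.resize(a[180:262,180:420],None,fx=3.3,fy=3.3,interpolation=2)
cv2.imwrite("pics/w23c.png",np.vstack([x,y]))
a=cv2.imread("pics/top0.png")
a=cv2.imread("pics/t23.png")[150:340,100:500]; cv2.imwrite("pics/t23c.png",cv2.resize(a,None,fx=2,fy=2,interpolation=3))
```

```text
t 24.52 pos [629.6 202.5 240.9] yaw 4.09 tilt -0.0027 down [-0.003 -0.    -1.   ] F [-0.2  0.7 -0.7] op 60.7 q [-0.46  0.34  0.15  1.4  -0.05  1.41  1.33]
```

View pics/w23c.png

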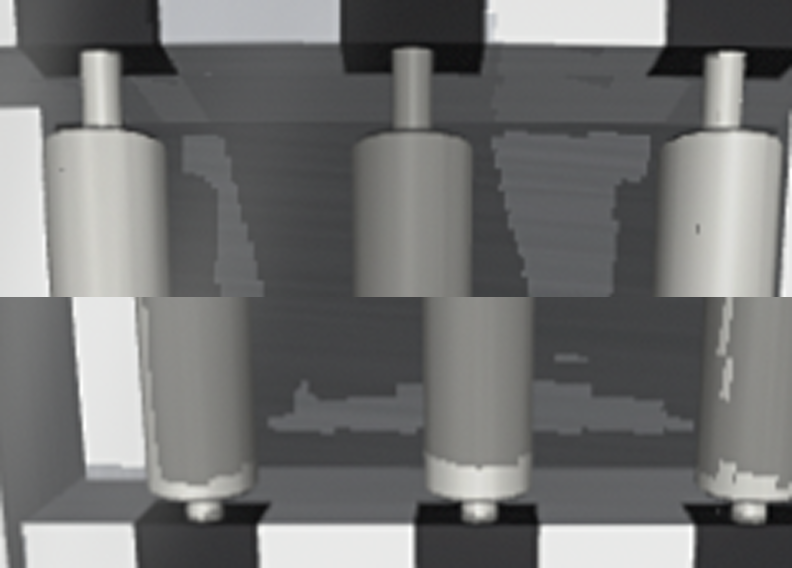

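View pics/t23c.png

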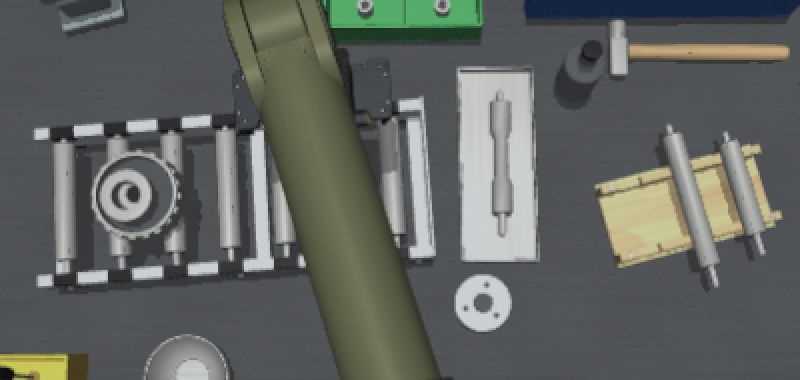

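View pics/s23.png

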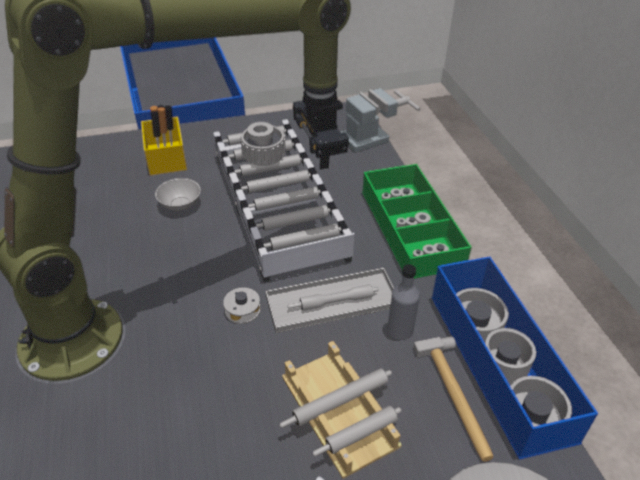

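The new roller's plain and sprung stubs show the same lengths as its neighbours', and its tube ends are in line with theirs at both rails. The worn roller lies in the tray, and everything else is where it was. Handing in.

Run:
```python
from station import ctrl
print(ctrl.finish_job())
```

```text
the job is handed in; nothing more can be done
None
```

The worn roller is in the scrap tray and the 224 mm spare is seated in its bay. I handed the job in at about 24.7 s of the 67 s allowed.

- **Removal:** I gripped the worn roller at its waist and pushed it about 15 mm towards the nearer rail. Then I tilted its plain end clear, drew it out and laid it in the tray.
- **Fitting:** The spare measured 224.7 mm over its stubs in the rack, so it was the right one. It went in sprung end first, was pressed, levelled inside the far rail and eased out until the far stub reached the bottom of its recess.
- **Last pictures:** The new roller's tube ends line up with its neighbours' at both rails, to about a pixel, and both stubs show the same lengths as theirs. The worn roller lies free inside the tray. The other two spares, drum, bearing, carrier and bottle look unmoved.
- **Forces:** The highest force I read at the wrist was about 12 N, from pressing the spring.
- **Refused call and pose error:** The first move call was refused because its rows left out some numbers; the arm did not move. During the carry to the bay, pose readings were up to about 4 mm off the commanded pose while the arm settled, so I checked alignment in the wrist pictures before inserting.
- **Not measured:** I did not measure how far the spring plunger was pushed in; seating is judged from the pictures and from the pushing force dropping to zero at the stop.

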